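# Load the tilting slab rack and raise it for display

### The arm

A 6-joint arm with a two-finger parallel gripper is mounted at the origin on a cart in front of the work surface, level with it; the furniture and walls round the work are solid. World frame = base frame: x ahead of the robot, y to its left, z up, the work surface at z = 0. Lengths are in m, angles in degrees, forces in N, time in s.
With the tool pointing down it reaches from about 0.375 to 0.925 m from the base axis. Payload 5.7 kg.
Tool frame: the origin (TCP) lies midway between the tips of the shut fingers; the grasp point (between the pads) lies 19 mm behind it; z points along the fingers, y is the direction in which the jaws open and shut (so a half turn about z gives the same grasp; the last joint's range is limited). The gripper opens to 85 mm and grips with 20 to 120 N. Pads are 22 mm wide; open, the fingers measure 114 mm over their backs; the gripper's body (76 mm by 85 mm) begins 54 mm behind the grasp point. The pads swing forward as they close: fully open they stand 13 mm farther back than shut.
Start: joints at [-76.553, 20.558, 86.54, -0, 72.909, -6.595], TCP at [0.206, -0.564, 0.231] pointing down, gripper open.
Joint ranges: [-170.27, 170.27], [-57.76, 135], [12.27, 136.19], [-55.21, 235.2], [11.17, 155.16], [-170.74, 170.74]. Speed limits (degrees/s): [136.94, 136.94, 180, 180, 180, 180].

### API

Orientations are given as a 3x3 rotation matrix whose columns are the frame's x, y, z axes.
In Python, from rig import state, get_image, job_done gives the robot as it stands.
- The arm moves only by the tool move_arm, never from a script. Its argument "steps" is a list of rows, each a list of 3 entries, a list of its own where there are three numbers: the finger opening in m, from 0 to 0.0854, then the shift along the world's x, y, z in m, then the turn, a rotation vector about the world's x, y, z in rad. A call has 1 to 5 rows; each row is the pose to reach, as a shift and turn from the pose commanded when the call began; what a row does not reach only later rows make up. A row lasts 1/10 s, in which the tool goes at most 50 mm and 8.59 degrees, less where a joint would pass 70% of its speed; a pose out of reach is approached as far as the arm can. A call with a gripper value outside its range is refused whole. The fingers move at their own pace and stop on an object; "newtons" is the grip in N (left out, the last holds). Time passes only in rows, so rows that repeat a pose let the fingers close. It gives the time, the measured TCP pose, the force and the opening at its end, in the units of the state.
- state(): the state, without advancing time (a new reading comes with each control period).
- get_image(name): name is "scene" or "top" or "wrist"; returns a dict with "pixels" (480x640x3 uint8, red, green, blue), "fx", "fy", "cx", "cy" (pixels), "dist" ([k1, k2, p1, p2, k3] as OpenCV has them; the pictures are not rectified), "rvec" (rotation vector, rad) and "tvec" (3), from world to camera coordinates, as OpenCV has them. Camera axes: x right, y down, z forward; pixel columns grow to the right and rows downward; lengths in m; the calibration is good to about 2 mm. A picture is of the moment at which its call begins. There is no depth.
- job_done(): hands the job in, once; it reports no verdict.
The state is a dict: "time_s": time; "joint_positions": joint angles; "qvel": joint speeds; "effort": joint torques, N m; "ee_pos": TCP position; "ee_rot": TCP orientation; "ft_force": force on the tool from outside, world axes, zero at the start; "wrist_torque": the same for the moment, N m; "gripper_width": finger opening in m.
Only numpy, scipy, OpenCV 4.12 (cv2) and the standard library are available. Lean on these libraries where they do the work, as an engineer would, in place of code of your own. Each camera call takes 0.05 s, during which the arm holds its last target.

### The job

Set out the stone slabs on the tilting rack: first throw its lever to the rear, into the loading notch, so that the back reclines. Then stand every slab on the rack on one of its short ends, foot on the ledge behind the lip and leaning back squarely on the top rail, side by side without overlapping; last, bring the lever forward into the middle notch, the one marked by the brass stud, with all the slabs still leaning in place. Leave the green stone on its stand where it is.

Things in the scene. Friction and masses are not known exactly. Their poses are not given: they have to be found in the camera images.
- rack: tilting slab rack of wood, fixed to the table. Origin: under the middle of its base; x points to its rear (away from the robot), y along its length, z up. Base board 370 mm long in y, from x = -59 to +79 mm, 14 mm thick. A steel shaft along y, at x = -15 and z = 22 mm, carries the hinged back. At the +y end, y = 200 mm, a steel quadrant with three notches, up to z = 84 mm
- ledge (a point): middle of the ledge: the top of the base (z = 14 mm) between lip and shaft, on which the slabs stand; at x = -31 mm in the rack's frame, axes as the rack's. The lip runs the whole length in front of it: 9 mm thick, from x = -53 to -44 mm in the rack's frame, 13 mm higher than the ledge
- back_face (a point): on the front face of the hinged back, mid-length, 50 mm up the slope from the shaft and 5 mm in front of its axis. x points up the slope, y along the rack, z out of the front face. The back is an open frame 10 mm thick: stiles at y = +-167 mm, top rail 74 to 102 mm up the slope from the shaft, open from 15 to 74 mm. Slabs lean on the top rail
- lever_knob (a point): centre of the black ball, 28 mm across, atop the steel lever at the rack's +y end (y = 211 mm in the rack's frame), 150 mm from the shaft and fast with the back; it swings in the rack's x-z plane. Seen from the shaft, measured from the rack's +x: 118 deg (leaning forward) in the front notch, 99 in the middle, 80 in the rear one
- rack_back (a joint): angle of lever and back, rad, growing as the ball goes to the rear: 0 in the front notch (packed, back 80 deg from level), 0.33 middle notch with brass stud (display, 61 deg), 0.66 rear notch (loading, 42 deg). A spring roller holds it in each notch; leaving one takes 7 to 13 N at the ball, and past half way it drops into the next. Travel -0.05 to 0.69
- slab_1: sawn stone slab, off-white, 118 mm long, 44 mm wide, 12 mm thick, about 156 g; lies flat on the table at the start; may be absent. Origin at its centre; x along its length, y across its width, z through its thickness; either face and either end may be used.
- slab_2: sawn stone slab, grey, grainy, 130 mm long, 46 mm wide, 13 mm thick, about 194 g; lies flat on the table at the start; may be absent. Origin at its centre; x along its length, y across its width, z through its thickness; either face and either end may be used.
- slab_3: sawn stone slab, dark grey, 124 mm long, 42 mm wide, 12 mm thick, about 156 g; lies flat on the table at the start; may be absent. Origin at its centre; x along its length, y across its width, z through its thickness; either face and either end may be used.
- slab_4: sawn stone slab, sandy brown, 136 mm long, 44 mm wide, 13 mm thick, about 194 g; lies flat on the table at the start; may be absent. Origin at its centre; x along its length, y across its width, z through its thickness; either face and either end may be used.
- view_stone: green stone on a small carved stand, 43 x 56 x 88 mm, a bystander. Origin under its middle, z up

How it is judged:
By the outcome, as a careful person would: the job done as asked, in the order asked, and still so for the second after the job is handed in, with the robot touching nothing.
Of slab_1, slab_2, slab_3, slab_4 only 3 to 4 are there at a start; the rules pass over those that are not, and their reading is None.
At some moment in a run one of slab_1, slab_2, slab_3, slab_4 may be knocked a few centimetres aside while the robot is not near it.
Once in a run the grip may slacken for a moment while it holds something.
It also fails if it takes over 210 s, if anything falls off the work surface, if the arm or the gripper's body presses on something with over 40 N, if the wrist force passes 120 N, or if a joint passes its speed limit or range.

## Working session

There is one attempt and no reset: what is moved stays moved. The work goes in short steps, Python scripts to look and compute and a tool call to move; the robot and the scene stay as the last step left them, time stands still between calls to the robot, and variables do not carry over. Pictures are saved under pics/ and viewed, and the job is handed in when it is done.

Besides the shell and the picture viewer there is one more tool, called after "Call:" as name([rows], argument=value, ...), one row to a line, values as JSON. move_arm: Moves the arm, as the interface text tells. Its arguments: {"type":"object","properties":{"steps":{"type":"array"},"newtons":{"type":"number"}},"required":["steps"]}

```bash
ls; mkdir -p pics; python3 - <<'E'
from rig import state,get_image
import cv2
s=state();print(s)
for n in ["scene","top","wrist"]:
    d=get_image(n);cv2.imwrite(f"pics/{n}0.png",d["pixels"][:,:,::-1]);print(n,d["fx"],d["dist"],d["rvec"],d["tvec"])
E
```

```text
pics
{'time_s': 0.0, 'joint_positions': array([-7.65542814e+01,  2.06002390e+01,  8.65986698e+01, -1.36411964e-04,
        7.29081966e+01, -6.59399074e+00]), 'qvel': array([-0.04134411,  0.05921762,  0.02135118, -0.06455831,  0.00770948,
       -0.01017865]), 'effort': array([-1.24695456e-03, -5.27618301e+01, -2.78622258e+01, -1.08016709e-04,
        1.31658762e-02,  6.76398372e-06]), 'ee_pos': array([ 0.20544406, -0.56301196,  0.23043175]), 'ee_rot': array([[ 9.39455161e-01,  3.42671577e-01, -4.36879961e-04],
       [ 3.42671789e-01, -9.39453427e-01,  1.81757407e-03],
       [ 2.12402594e-04, -1.85723577e-03, -9.99998253e-01]]), 'ft_force': array([ 0.34656777, -0.41966045,  0.24466931]), 'wrist_torque': array([ 0.05814471,  0.00362754, -0.03096565]), 'gripper_width': 0.08547568210645723}
scene 535.5545506554938 [-0.0733469  0.         0.         0.         0.       ] [ 1.18331046 -2.12844714  1.12609143] [0.37020977 0.28803908 0.97068874]
top 552.736513387553 [-0.03773274  0.          0.          0.          0.        ] [ 2.20821126 -2.1805069   0.07706969] [0.13633064 0.53327991 1.48309105]
wrist 365.22083011235657 [0.00045598 0.         0.         0.         0.        ] [-2.34352408  1.63863935  0.27676588] [-0.59801229 -0.04232376  0.37994928]
```

View pics/scene0.png

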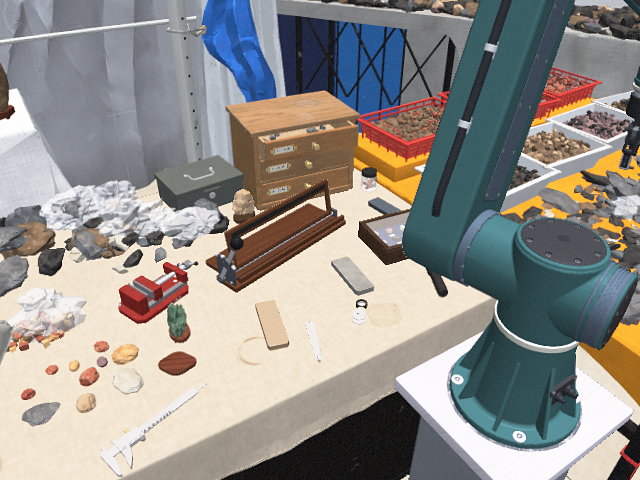

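View pics/top0.png

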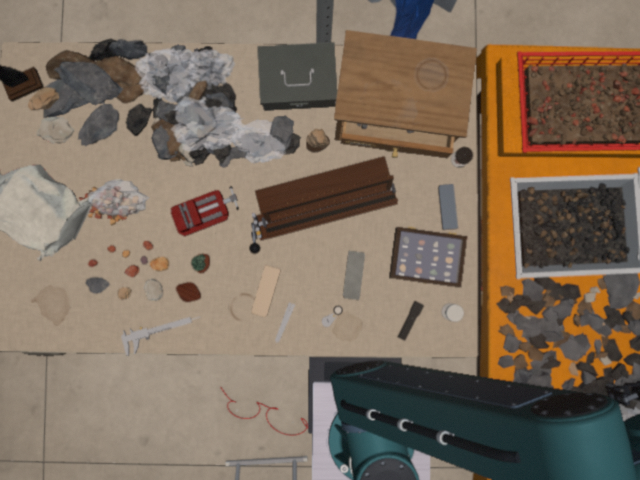

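View pics/wrist0.png

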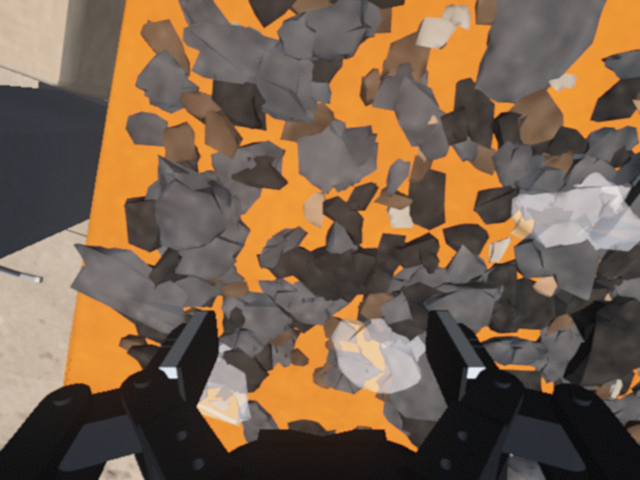

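```bash
cat > h.py <<'E'
import numpy as np,cv2
from rig import state,get_image
def cam(n,save=None):
    d=get_image(n)
    d["K"]=np.array([[d["fx"],0,d["cx"]],[0,d["fy"],d["cy"]],[0,0,1.]]);d["D"]=np.array(d["dist"],float)
    d["R"]=cv2.Rodrigues(np.array(d["rvec"],float))[0];d["t"]=np.array(d["tvec"],float)
    if save: cv2.imwrite("pics/"+save,d["pixels"][:,:,::-1])
    return d
def p2w(d,uv,z):
    u=cv2.undistortPoints(np.array(uv,float).reshape(-1,1,2),d["K"],d["D"]).reshape(-1,2)
    r=np.c_[u,np.ones(len(u))]@d["R"]; c=-d["R"].T@d["t"]
    s=(z-c[2])/r[:,2]
    return c+r*s[:,None]
def w2p(d,P):
    return cv2.projectPoints(np.array(P,float).reshape(-1,3),np.array(d["rvec"],float),d["t"],d["K"],d["D"])[0].reshape(-1,2)
def crop(d,x0,y0,x1,y1,k,name,draw=[]):
    im=cv2.resize(d["pixels"][y0:y1,x0:x1,::-1].copy(),None,fx=k,fy=k,interpolation=cv2.INTER_CUBIC)
    for (u,v) in draw: cv2.circle(im,(int((u-x0+.5)*k),int((v-y0+.5)*k)),2,(0,255,0),-1)
    cv2.imwrite("pics/"+name,im)
E
python3 - <<'E'
from h import *
d=cam("top");crop(d,220,140,480,340,3,"t1.png")
s=cam("scene");crop(s,190,160,450,360,3,"s1.png")
E
```

```text
(no output)
```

View pics/t1.png

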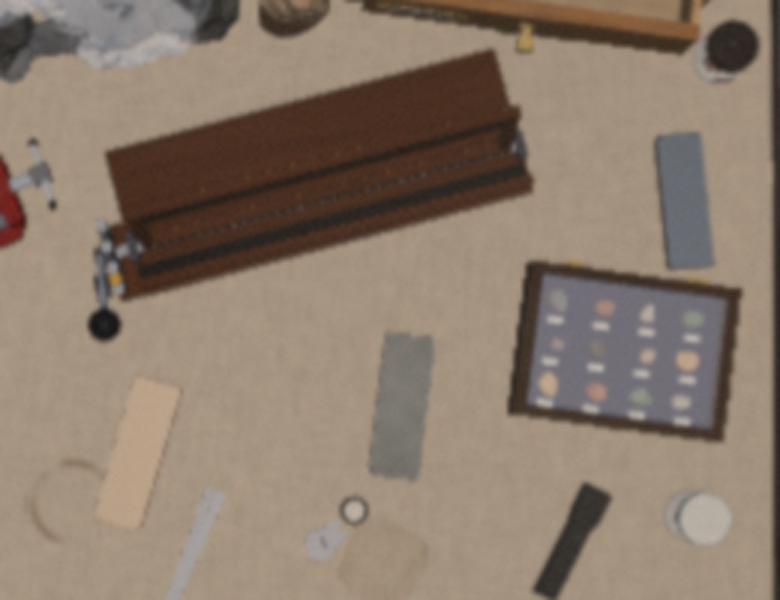

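View pics/s1.png

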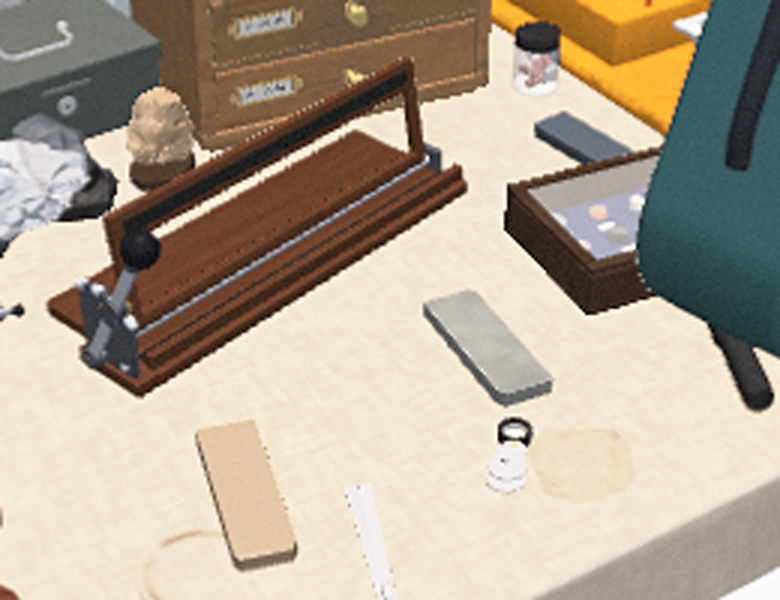

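```bash
cat > fit.py <<'E'
from h import *
from scipy.optimize import least_squares
def rackT(p):
    c,s=np.cos(p[2]),np.sin(p[2])
    return np.array([[c,-s,0],[s,c,0],[0,0,1]]),np.array([p[0],p[1],0])
def knobpt(a): 
    a=np.radians(a);return [-.015+.15*np.cos(a),.211,.022+.15*np.sin(a)]
if __name__=="__main__":
    d=cam("top");s=cam("scene")
    obs=[(d,(124,299),(-.059,.185,.0)),(d,(531,190),(-.059,-.185,.0)),(d,(106,153),(.079,.185,.014)),(d,(493,50),(.079,-.185,.014)),(d,(104,324),knobpt(118)),
     (s,(141,396),(-.059,.185,0)),(s,(140,246),knobpt(118)),(s,(48,303),(.079,.185,.014)),(s,(467,186),(-.059,-.185,.0))]
    off={id(d):(220,140),id(s):(190,160)}
    def f(p):
        R,t=rackT(p);r=[]
        for c,uv,P in obs:
            o=off[id(c)];q=w2p(c,R@np.array(P)+t)[0]
            r+=list((q-np.array(uv)/3+.5-np.array(o)))
        return np.array(r)
    p=least_squares(f,[.85,.2,.2],loss='soft_l1').x
    print(p,np.degrees(p[2]));print(f(p).reshape(-1,2).round(1))
    R,t=rackT(p);print("knob",R@np.array(knobpt(118))+t)
    np.save("rack.npy",p)
    # slabs corners top faces in top image
    def o(l): return [(a/3-.5+220,b/3-.5+140) for a,b in l]
    for n,l,h in [("s4",[(138,377),(182,388),(140,529),(96,517)],.013),("s2",[(386,332),(433,336),(418,479),(370,473)],.013),("s3",[(656,136),(699,133),(713,266),(668,269)],.012)]:
        P=p2w(d,o(l),h);c=P.mean(0);ax=(P[0]+P[1]-P[2]-P[3])/2;ay=(P[0]+P[3]-P[1]-P[2])/2
        print(n,c.round(4),"len",np.linalg.norm(ax).round(4),"w",np.linalg.norm(ay).round(4),"ang",np.degrees(np.arctan2(ax[1],ax[0])).round(1),np.hypot(c[0],c[1]).round(3))
E
python3 fit.py
```

```text
[0.64440412 0.12853675 0.27849757] 15.956735159202598
[[ 6.  -0.2]
 [ 0.1  1. ]
 [-1.5 -0.6]
 [-0.1 -1.2]
 [-0.4  0.4]
 [ 6.1 -2.3]
 [-0.   1.4]
 [-1.4 -0.5]
 [ 0.2  2.6]]
knob [0.50426837 0.30792369 0.15444214]
s4 [0.3967 0.2891 0.013 ] len 0.1315 w 0.041 ang -15.7 0.491
s2 [0.4426 0.0528 0.013 ] len 0.1288 w 0.0432 ang -5.7 0.446
s3 [ 0.6317 -0.2038  0.012 ] len 0.1226 w 0.0406 ang 5.4 0.664
```

```bash
sed -i 's/obs=\[(d,(124,299),(-.059,.185,.0)),/obs=[/; s/(s,(141,396),(-.059,.185,0)),//' fit.py; python3 fit.py; python3 - <<'E'
from h import *
from fit import *
p=np.load("rack.npy");R,t=rackT(p)
d=cam("top");s=cam("scene")
a=np.radians(80)
def bk(u,y,z=.005): return [-.015+u*np.cos(a)-z*np.sin(a),y,.022+u*np.sin(a)+z*np.cos(a)]
P=[knobpt(118)]+[(x,y,.014) for x in(-.059,.079) for y in(-.185,0,.185)]+[(x,y,.027) for x in(-.053,-.044) for y in(-.185,0,.185)]+[bk(u,y) for u in(74e-3,.102) for y in(-.167,0,.167)]+[(-.015,y,.022) for y in (-.18,0,.18)]
W=[R@np.array(q)+t for q in P]
crop(d,220,140,480,340,3,"t2.png",w2p(d,W));crop(s,190,160,450,360,3,"s2.png",w2p(s,W))
E
```

```text
[0.64528592 0.12729395 0.28124675] 16.114252002719997
[[ 0.5  0.5]
 [-1.1 -0.7]
 [ 0.2 -1.7]
 [ 0.3  0.3]
 [ 0.6  1.1]
 [-1.  -0.7]
 [ 0.3  2.2]]
knob [0.50465753 0.30629496 0.15444214]
s4 [0.3967 0.2891 0.013 ] len 0.1315 w 0.041 ang -15.7 0.491
s2 [0.4426 0.0528 0.013 ] len 0.1288 w 0.0432 ang -5.7 0.446
s3 [ 0.6317 -0.2038  0.012 ] len 0.1226 w 0.0406 ang 5.4 0.664
```

View pics/t2.png

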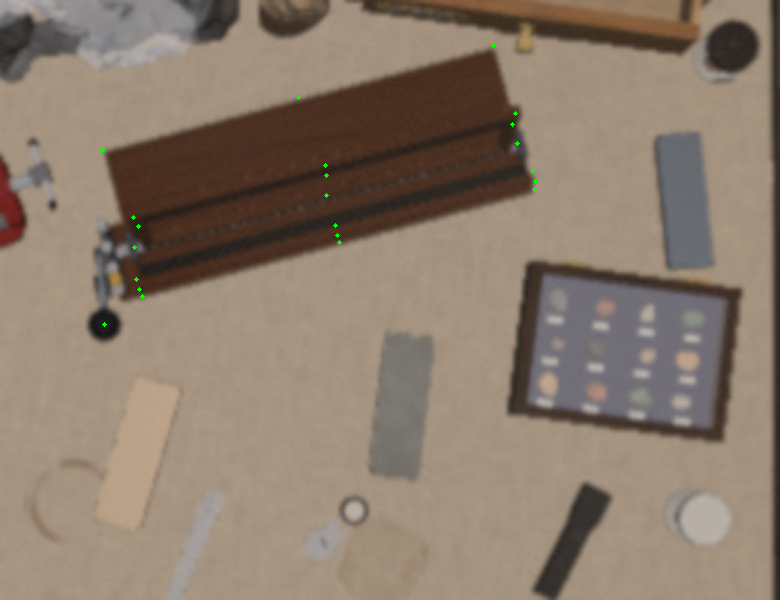

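View pics/s2.png

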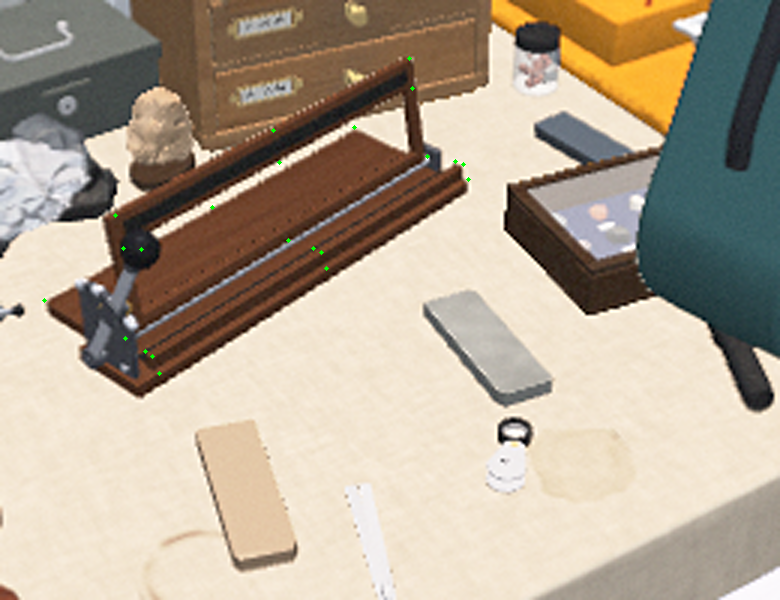

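Call:
move_arm([
  [0.06, [0.04, 0.02, 0.014], [0, 0, -0.014]],
  [0.06, [0.08, 0.04, 0.028], [0, 0, -0.028]],
  [0.06, [0.12, 0.06, 0.042], [0, 0, -0.042]],
  [0.06, [0.16, 0.09, 0.056], [0, 0, -0.056]],
  [0.06, [0.2, 0.12, 0.07], [0, 0, -0.068]],
])

```text
time_s: 1.05
ee_pos: [0.4041, -0.4449, 0.3009]
ee_rot: [[0.961, 0.277, 0.0], [0.277, -0.961, -0.0], [0.0, 0.0, -1.0]]
ft_force: [0.5, -0.2, -0.0]
gripper_width: 0.06
```

Call:
move_arm([
  [0.06, [0.01, 0.048, 0], [0, 0, 0]],
  [0.06, [0.02, 0.096, 0], [0, 0, 0]],
  [0.06, [0.03, 0.144, 0], [0, 0, 0]],
  [0.06, [0.04, 0.192, 0], [0, 0, 0]],
  [0.06, [0.05, 0.24, 0], [0, 0, 0]],
])

```text
time_s: 1.55
ee_pos: [0.4527, -0.204, 0.3004]
ee_rot: [[0.961, 0.278, 0.001], [0.278, -0.961, -0.0], [0.001, 0.0, -1.0]]
ft_force: [1.4, 0.6, 0.2]
gripper_width: 0.06
```

Call:
move_arm([
  [0.06, [0.01, 0.048, 0], [0, 0, 0]],
  [0.06, [0.02, 0.096, 0], [0, 0, 0]],
  [0.06, [0.03, 0.144, 0], [0, 0, 0]],
  [0.06, [0.04, 0.192, 0], [0, 0, 0]],
  [0.06, [0.045, 0.24, 0], [0, 0, 0]],
])

```text
time_s: 2.05
ee_pos: [0.4982, 0.0361, 0.3006]
ee_rot: [[0.961, 0.278, 0.001], [0.278, -0.961, 0.0], [0.001, 0.0, -1.0]]
ft_force: [1.2, -1.2, -0.2]
gripper_width: 0.06
```

Call:
move_arm([
  [0.06, [0.0, 0.048, 0], [0, 0, 0]],
  [0.06, [0.0, 0.096, 0], [0, 0, 0]],
  [0.06, [0.0, 0.144, 0], [0, 0, 0]],
  [0.06, [0.0, 0.192, 0], [0, 0, 0]],
  [0.06, [0.0, 0.24, 0], [0, 0, 0]],
])

```text
time_s: 2.55
ee_pos: [0.4973, 0.2762, 0.3005]
ee_rot: [[0.96, 0.278, 0.001], [0.278, -0.96, 0.0], [0.001, 0.0, -1.0]]
ft_force: [1.8, 1.0, -0.1]
gripper_width: 0.06
```

```bash
python3 - <<'E'
from h import *
from fit import *
d=cam("wrist","w1.png")
p=np.load("rack.npy");R,t=rackT(p)
print(w2p(d,R@np.array(knobpt(118))+t), -d["R"].T@d["t"])
E
```

```text
[[289.31875566 202.51921783]] [0.57704283 0.29980071 0.44131191]
```

View pics/w1.png

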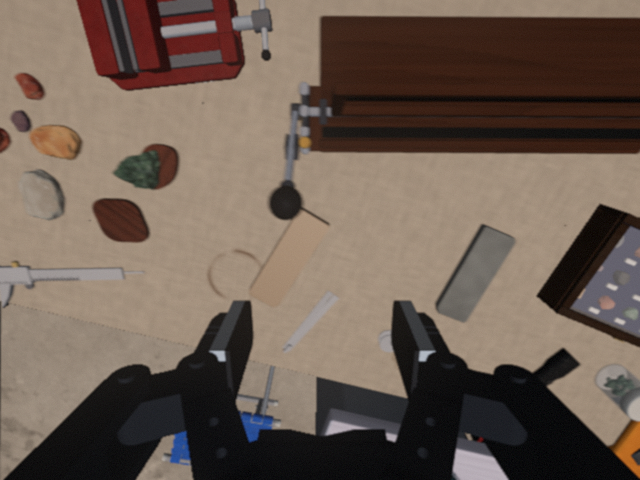

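Call:
move_arm([
  [0.06, [0.007, 0.032, -0.02], [0, 0, 0]],
  [0.06, [0.007, 0.032, -0.06], [0, 0, 0]],
  [0.06, [0.007, 0.032, -0.1], [0, 0, 0]],
  [0.06, [0.007, 0.032, -0.14], [0, 0, 0]],
  [0.06, [0.007, 0.032, -0.168], [0, 0, 0]],
])

```text
time_s: 3.1
ee_pos: [0.5034, 0.3055, 0.1297]
ee_rot: [[0.96, 0.278, -0.002], [0.278, -0.96, -0.001], [-0.003, 0.0, -1.0]]
ft_force: [-0.6, -0.7, 0.0]
gripper_width: 0.0602
```

Call:
move_arm([
  [0.02, [0, 0, 0], [0, 0, 0]],
  [0.02, [0, 0, 0], [0, 0, 0]],
  [0.02, [0, 0, 0], [0, 0, 0]],
  [0.02, [0, 0, 0], [0, 0, 0]],
  [0.02, [0, 0, 0], [0, 0, 0]],
], newtons=30)

```text
time_s: 3.6
ee_pos: [0.5052, 0.3073, 0.1335]
ee_rot: [[0.961, 0.278, 0.002], [0.278, -0.961, 0.002], [0.002, -0.002, -1.0]]
ft_force: [-0.0, 4.7, -6.3]
gripper_width: 0.0262
```

```bash
python3 - <<'E'
from h import *
from fit import *
p=np.load("rack.npy");R,t=rackT(p)
print(state()["ee_pos"])
k0=R@np.array(knobpt(118))+t
for a in (108,99,90,80,79,78): print(a,(R@np.array(knobpt(a))+t-k0).round(4))
d=cam("scene");crop(d,190,100,390,250,4,"s3.png")
E
```

```text
[0.50518209 0.3073349  0.13352484]
108 [0.0231 0.0067 0.0102]
99 [0.0451 0.013  0.0157]
90 [0.0677 0.0195 0.0176]
80 [0.0927 0.0268 0.0153]
79 [0.0952 0.0275 0.0148]
78 [0.0976 0.0282 0.0143]
```

View pics/s3.png

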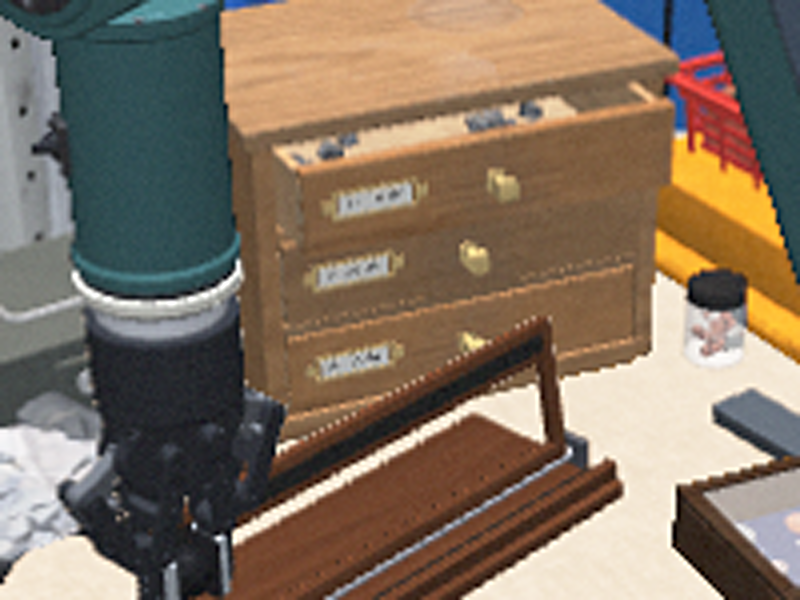

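Call:
move_arm([
  [0.02, [0.008, 0.002, 0.006], [0, 0, 0]],
  [0.02, [0.016, 0.0045, 0.009], [0, 0, 0]],
  [0.02, [0.023, 0.0067, 0.012], [0, 0, 0]],
  [0.02, [0.034, 0.01, 0.0155], [0, 0, 0]],
  [0.02, [0.045, 0.013, 0.0177], [0, 0, 0]],
], newtons=40)

```text
time_s: 4.15
ee_pos: [0.5508, 0.3203, 0.1513]
ee_rot: [[0.961, 0.278, 0.002], [0.278, -0.961, 0.002], [0.002, -0.001, -1.0]]
ft_force: [-9.3, 3.8, -8.3]
gripper_width: 0.0255
```

Call:
move_arm([
  [0.02, [0.011, 0.003, 0.0015], [0, 0, 0]],
  [0.02, [0.023, 0.0065, 0.002], [0, 0, 0]],
  [0.02, [0.035, 0.01, 0.0015], [0, 0, 0]],
  [0.02, [0.048, 0.0138, 0], [0, 0, 0]],
  [0.02, [0.05, 0.0144, -0.0005], [0, 0, 0]],
])

```text
time_s: 4.65
ee_pos: [0.6018, 0.3348, 0.1511]
ee_rot: [[0.961, 0.278, 0.002], [0.278, -0.961, 0.002], [0.003, -0.001, -1.0]]
ft_force: [-3.5, 3.5, 0.6]
gripper_width: 0.0258
```

```bash
python3 - <<'E'
from h import *
print(state()["ee_pos"],state()["ft_force"])
d=cam("scene");crop(d,190,130,390,280,4,"s4.png")
E
```

```text
[0.60177526 0.33476893 0.15107857] [-3.54997209  3.53114955  0.60733903]
```

View pics/s4.png

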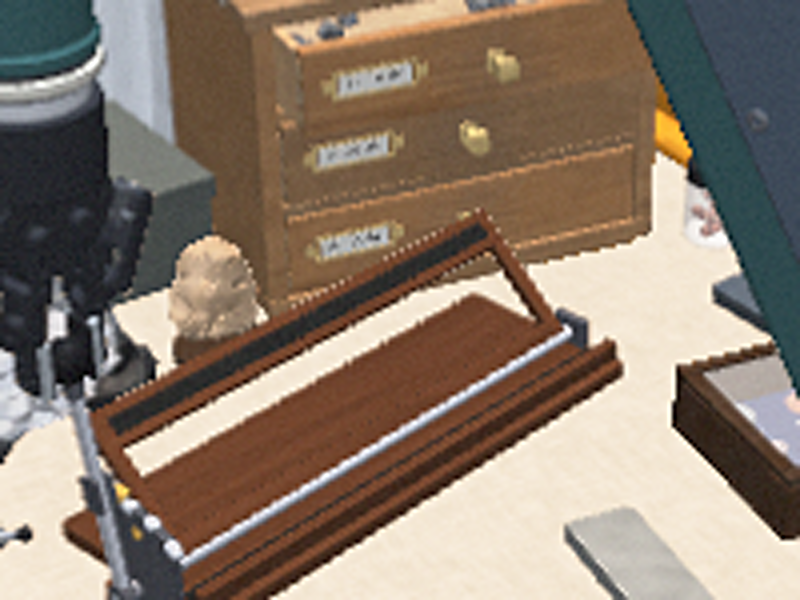

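Call:
move_arm([
  [0.06, [0, 0, 0], [0, 0, 0]],
  [0.06, [0, 0, 0], [0, 0, 0]],
  [0.06, [0, 0, 0.01], [0, 0, 0]],
  [0.06, [0, 0, 0.05], [0, 0, 0]],
  [0.07, [-0.02, -0.01, 0.09], [0, 0, 0]],
])

```text
time_s: 5.2
ee_pos: [0.5813, 0.3235, 0.2407]
ee_rot: [[0.961, 0.278, 0.001], [0.278, -0.961, -0.0], [0.001, 0.0, -1.0]]
ft_force: [0.3, -0.3, 0.8]
gripper_width: 0.07
```

Call:
move_arm([
  [0.07, [-0.03, -0.005, 0.02], [0, 0, -0.14]],
  [0.07, [-0.07, -0.01, 0.03], [0, 0, -0.28]],
  [0.07, [-0.11, -0.02, 0.03], [0, 0, -0.42]],
  [0.07, [-0.15, -0.03, 0.03], [0, 0, -0.55]],
  [0.07, [-0.185, -0.036, 0.03], [0, 0, -0.55]],
])

```text
time_s: 5.7
ee_pos: [0.3929, 0.2865, 0.2707]
ee_rot: [[0.963, -0.269, 0.002], [-0.269, -0.963, 0.0], [0.001, -0.001, -1.0]]
ft_force: [0.1, 0.3, 0.2]
gripper_width: 0.0696
```

```bash
cat >> h.py <<'E'
def slabfit(d,z,L,W,guess):
    "guess (x,y,ang deg) -> prints outlines"
    x,y,a=guess;a=np.radians(a)
    e=np.array([np.cos(a),np.sin(a),0]);f=np.array([-np.sin(a),np.cos(a),0])
    c=np.array([x,y,z])
    P=[c+s*L/2*e+q*W/2*f for s in(-1,-.5,0,.5,1) for q in(-1,-.5,0,.5,1) if abs(s)==1 or abs(q)==1]
    return w2p(d,P)
def slabseg(d,uv,z,tol=14,roi=None):
    "flood-fill on top face from seed pixel, min-area rect in world plane"
    im=cv2.GaussianBlur(d["pixels"],(3,3),0).copy();m=np.zeros((482,642),np.uint8)
    cv2.floodFill(im,m,(int(uv[0]),int(uv[1])),0,(tol,)*3,(tol,)*3,cv2.FLOODFILL_FIXED_RANGE|cv2.FLOODFILL_MASK_ONLY|(255<<8))
    m=cv2.morphologyEx(m[1:-1,1:-1],cv2.MORPH_OPEN,np.ones((5,5),np.uint8))
    cs=cv2.findContours(m,cv2.RETR_EXTERNAL,cv2.CHAIN_APPROX_NONE)[0];c=max(cs,key=cv2.contourArea).reshape(-1,2).astype(float)
    P=p2w(d,c,z)[:,:2]
    r=cv2.minAreaRect((P*1000).astype(np.float32))
    b=cv2.boxPoints(r)/1000
    e1=b[1]-b[0];e2=b[2]-b[1]
    if np.linalg.norm(e1)<np.linalg.norm(e2): e1,e2=e2,e1
    a=np.degrees(np.arctan2(e1[1],e1[0]));a=(a+90)%180-90
    return np.array([r[0][0]/1000,r[0][1]/1000,a,np.linalg.norm(e1),np.linalg.norm(e2)])
E
python3 - <<'E'
from h import *
s=state();print(s["ee_pos"],s["joint_positions"])
d=cam("wrist","w2.png")
uv=w2p(d,[.397,.289,.013])[0];print(uv)
r=slabseg(d,uv,.013);print(r.round(4))
crop(d,0,0,640,480,1,"w2b.png",slabfit(d,.013,.136,.044,r[:3]))
E
```

```text
[0.392945   0.28647714 0.27070416] [ 2.79746145e+01  8.91014409e+00  9.70085123e+01 -3.50090000e-02
  7.39948025e+01  1.33578077e+02]
[319.14507765 189.78331836]
[ 0.394   0.3385 84.4515  0.8052  0.3958]
```

View pics/w2b.png

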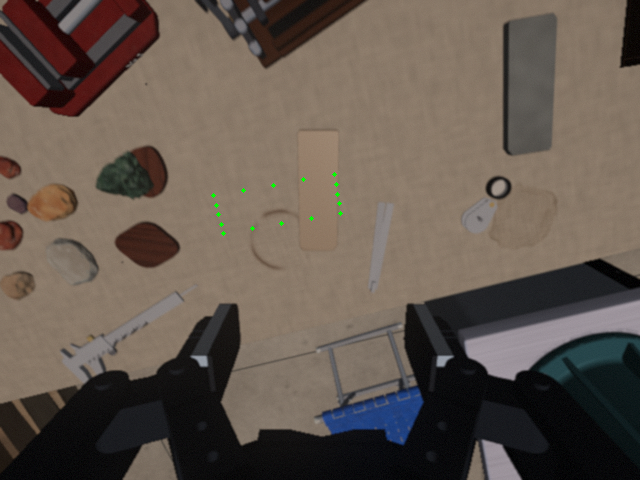

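```bash
python3 - <<'E'
from h import *
d=cam("wrist")
def q(l,z):
    P=p2w(d,l,z);c=P.mean(0);ax=(P[0]+P[1]-P[2]-P[3])/2;ay=(P[0]+P[3]-P[1]-P[2])/2
    print(c.round(4),np.linalg.norm(ax).round(4),np.linalg.norm(ay).round(4),np.degrees(np.arctan2(ax[1],ax[0])).round(1))
q([(298,129.5),(338,129.5),(339,250),(300,250)],.013)
q([(509,17),(557,13),(551,153),(505,155)],.013)
for t in (5,7,9,11): print(slabseg(d,(318,190),.013,t).round(4),slabseg(d,(530,80),.013,t+5).round(4))
E
```

```text
[0.3859 0.2884 0.013 ] 0.1347 0.0436 -14.8
[0.4324 0.0539 0.013 ] 0.131 0.047 -6.9
[  0.4012   0.2895 -14.702    0.1172   0.0413] [ 0.4405  0.0549 -6.789   0.1291  0.0443]
[  0.3957   0.2908 -14.9935   0.1303   0.0432] [ 0.4405  0.0547 -6.6072  0.1292  0.0444]
[ 0.3986  0.2843 89.8938  0.3092  0.1655] [ 0.4405  0.0549 -6.6515  0.1294  0.0448]
[ 0.3888  0.3346 76.5697  0.5736  0.3382] [ 0.4405  0.0548 -6.6159  0.1295  0.045 ]
```

```bash
python3 - <<'E'
from h import *
d=cam("wrist")
crop(d,260,0,600,280,2,"w3.png",np.r_[slabfit(d,.013,.136,.044,(.3955,.290,-15)),slabfit(d,.013,.13,.046,(.4405,.0548,-6.6))])
E
```

```text
(no output)
```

View pics/w3.png

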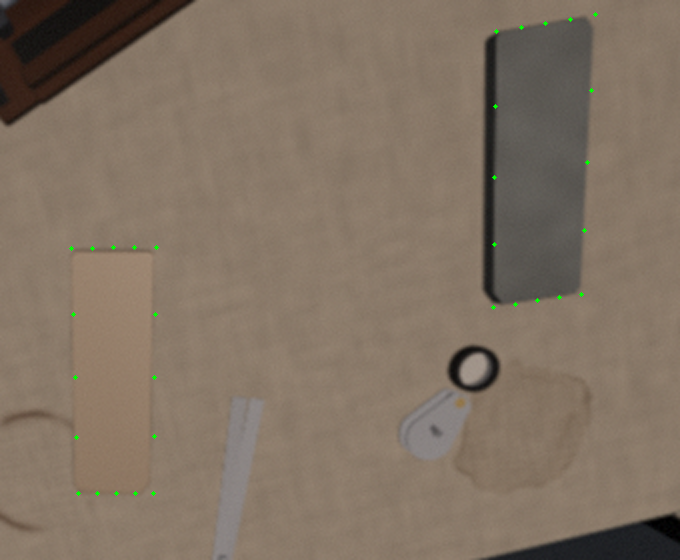

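Call:
move_arm([
  [0.07, [0.003, 0.003, -0.05], [0, 0, 0.01]],
  [0.07, [0.003, 0.003, -0.1], [0, 0, 0.01]],
  [0.07, [0.003, 0.003, -0.15], [0, 0, 0.01]],
  [0.07, [0.003, 0.003, -0.2], [0, 0, 0.01]],
  [0.07, [0.003, 0.003, -0.23], [0, 0, 0.01]],
])

```text
time_s: 6.35
ee_pos: [0.3982, 0.2901, 0.0368]
ee_rot: [[0.967, -0.255, -0.001], [-0.255, -0.967, -0.001], [-0.001, 0.001, -1.0]]
ft_force: [-0.0, -0.4, -0.7]
gripper_width: 0.0701
```

Call:
move_arm([
  [0.06, [0, 0, -0.015], [0, 0, 0]],
  [0.06, [0, 0, -0.025], [0, 0, 0]],
  [0.06, [0, 0, -0.032], [0, 0, 0]],
  [0.06, [0, 0, -0.037], [0, 0, 0]],
  [0.06, [0, 0, -0.038], [0, 0, 0]],
])

```text
time_s: 6.85
ee_pos: [0.3984, 0.2908, 0.0017]
ee_rot: [[0.967, -0.255, 0.001], [-0.255, -0.967, 0.001], [0.001, -0.001, -1.0]]
ft_force: [-0.2, 0.6, -0.6]
gripper_width: 0.0601
```

Call:
move_arm([
  [0.03, [0, 0, 0], [0, 0, 0]],
  [0.03, [0, 0, 0], [0, 0, 0]],
  [0.03, [0, 0, 0], [0, 0, 0]],
  [0.03, [0, 0, 0], [0, 0, 0]],
  [0.03, [0, 0, 0], [0, 0, 0]],
], newtons=70)

```text
time_s: 7.35
ee_pos: [0.3982, 0.2908, 0.0025]
ee_rot: [[0.967, -0.255, 0.002], [-0.255, -0.967, 0.001], [0.001, -0.001, -1.0]]
ft_force: [-0.1, -1.6, 5.3]
gripper_width: 0.0423
```

Call:
move_arm([
  [0.03, [0, 0, 0.01], [0, 0, 0]],
  [0.03, [0, 0, 0.03], [0, 0, 0]],
  [0.03, [0, 0, 0.05], [0, 0, 0]],
  [0.03, [0, 0, 0.05], [0, 0, 0]],
  [0.03, [0, 0, 0.05], [0, 0, 0]],
])

```text
time_s: 7.85
ee_pos: [0.398, 0.2908, 0.052]
ee_rot: [[0.967, -0.255, 0.002], [-0.255, -0.967, 0.001], [0.001, -0.001, -1.0]]
ft_force: [-0.5, -0.2, -1.7]
gripper_width: 0.0419
```

```bash
python3 - <<'E'
from h import *
print(state()["joint_positions"])
cam("wrist","w4.png");d=cam("scene");crop(d,190,200,390,350,4,"s5.png")
E
```

```text
[2.81117074e+01 2.60600058e+01 1.10169205e+02 6.99805717e-03
 4.36657661e+01 1.32895513e+02]
```

View pics/w4.png

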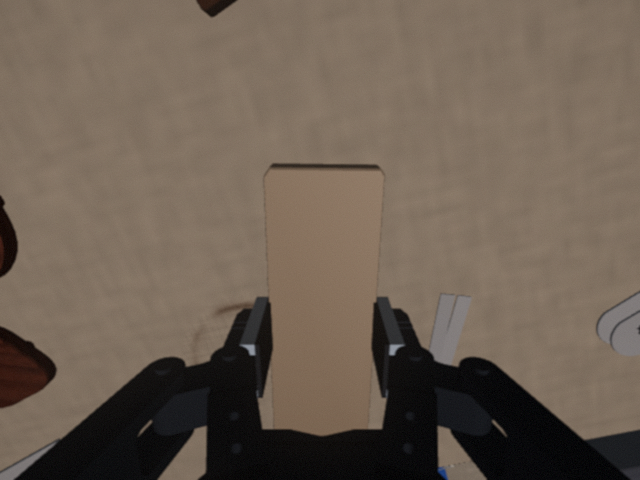

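View pics/s5.png

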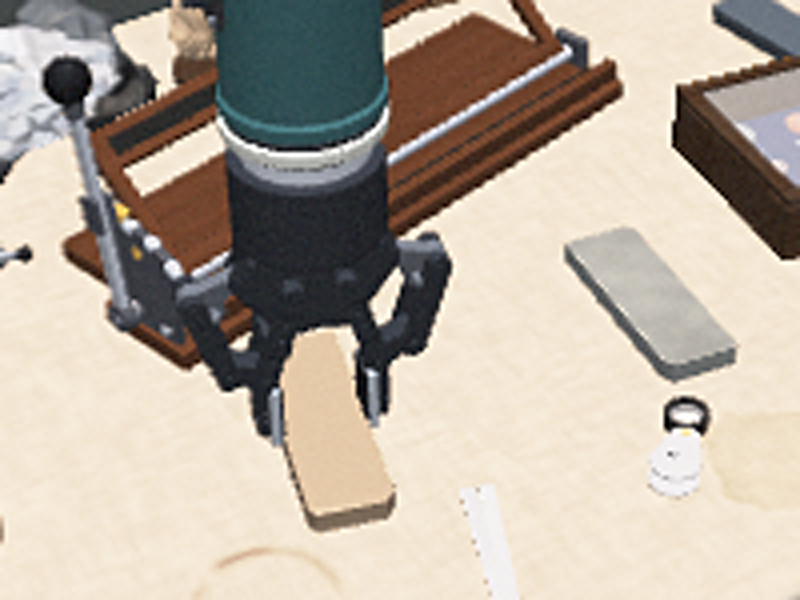

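```bash
python3 - <<'E'
import numpy as np
S=[(20.6,86.6,.5993,.2304),(8.91,97.0085,.48627,.2707),(26.06,110.169,.4929,.052)]
A=[];b=[]
for q2,q3,r,z in S:
    a,f=np.radians(q2),np.radians(q2+q3)
    A+=[[np.sin(a),np.sin(f),0],[np.cos(a),np.cos(f),1]];b+=[r,z]
x,res,_,_=np.linalg.lstsq(np.array(A),np.array(b),rcond=None);print(x,np.array(A)@x-b)
E
```

```text
[ 0.46621408  0.43489199 -0.0669299 ] [-0.01982356  0.01047317  0.00415365  0.00368059  0.01276211 -0.01415377]
```

```bash
python3 - <<'E'
import numpy as np
from rig import state
S=[(20.6,86.6,.5993,.2304),(8.91,97.0085,.48627,.2707),(26.06,110.169,.4929,.052)]
A=[];b=[]
for q2,q3,r,z in S:
    a,f=np.radians(q2),np.radians(q2+q3)
    A+=[[1,np.sin(a),np.sin(f),-np.cos(f),0],[0,np.cos(a),np.cos(f),np.sin(f),1]];b+=[r,z]
A=np.array(A);b=np.array(b)
x,res,rk,sv=np.linalg.lstsq(A,b,rcond=None);print(x,A@x-b,sv)
# no a1
x2=np.linalg.lstsq(A[:,1:],b,rcond=None)[0];print(x2,A[:,1:]@x2-b)
E
```

```text
[ 0.00728674  0.60021218  0.4316082  -0.10614839 -0.10210294] [ 8.34296682e-05  3.00111980e-04 -7.67574771e-05 -2.88578741e-04
 -6.67219108e-06 -1.15332391e-05] [2.98279543 2.43128779 0.30086662 0.29805988 0.11140338]
[ 0.61043202  0.4368318  -0.10794016 -0.10790966] [ 0.0008526   0.00080347 -0.00124877  0.00084548 -0.00048401 -0.00164894]
```

```bash
cat > plan.py <<'E'
from h import *
from fit import rackT
from scipy.optimize import least_squares
from scipy.spatial.transform import Rotation as Ro
d6=.28
def fk(q):
    q=np.radians(q);a1,L2,d4,a3,dz=0.0073,.6002,.4316,-.1061,-.1021
    a,f=q[1],q[1]+q[2]
    r=a1+L2*np.sin(a)+d4*np.sin(f)-a3*np.cos(f); z=dz+d6+L2*np.cos(a)+d4*np.cos(f)+a3*np.sin(f)
    p=Ro.from_euler('z',q[0]).apply([r,0,z])
    R=Ro.from_euler('z',q[0])*Ro.from_euler('y',f)*Ro.from_euler('z',q[3])*Ro.from_euler('y',q[4])*Ro.from_euler('z',q[5])
    return p+R.apply([0,0,d6]),R
def ik(p,M,q0):
    f=lambda q:np.r_[(fk(q)[0]-p)*10,(fk(q)[1].inv()*Ro.from_matrix(M)).as_rotvec()]
    s=least_squares(f,q0,x_scale=10.);return s.x,s.cost
def target(y,L,T,dx,dz,tilt=42,xf=-.0325,zf=.0145,lift=0,back=0):
    "dx: TCP ahead of slab centre along tool x; dz: TCP ahead of centre along tool z. returns world TCP,R"
    R,t=rackT(np.load("rack.npy"));a=np.radians(tilt)
    u=np.array([np.cos(a),0,np.sin(a)]);n=np.array([-np.sin(a),0,np.cos(a)])
    P=np.array([xf,y,zf])+L/2*u+T/2*n+dx*u-dz*n+np.array([0,0,lift])+n*back
    return R@P+t, R@np.c_[u,[0,-1,0],-n]
if __name__=="__main__":
    q=state()["joint_positions"];p,R=fk(q);print(p,R.as_matrix().round(3),state()["ee_rot"].round(3))
    for d6 in (.22,.28,.34):
        for y in (.1,0,-.1):
            p,M=target(y,.136,.013,.0024,.004);s,c=ik(p,M,[p[1]/p[0]*57,30,100,0,30,100]);print(d6,y,p.round(3),s.round(1),c.round(6))
E
python3 plan.py
```

```text
[0.43452881 0.23212907 0.05096599] [[ 0.255  0.967 -0.001]
 [ 0.967 -0.255 -0.   ]
 [-0.001 -0.001 -1.   ]] [[ 0.967 -0.255 -0.001]
 [-0.255 -0.967 -0.   ]
 [-0.001  0.001 -1.   ]]
0.22 0.1 [0.635 0.228 0.063] [ 20.8  32.4 107.2  64.1  -3.5 119.5] 0.0
0.22 0 [0.663 0.132 0.063] [ 10.   32.5 107.  108.2   4.3  67.2] 0.0
0.22 -0.1 [0.69  0.036 0.063] [ -0.5  33.5 104.4  83.4  11.1  84.2] 0.0
0.28 0.1 [0.635 0.228 0.063] [ 21.2  32.2 112.8  26.4  -7.6 157.5] 0.0
0.28 0 [0.663 0.132 0.063] [  9.4  32.3 112.6 146.1   8.   28.7] 0.0
0.28 -0.1 [0.69  0.036 0.063] [ -1.8  33.2 109.8 106.7  12.4  59.4] 0.0
0.34 0.1 [0.635 0.228 0.063] [ 21.6  32.4 118.3  16.6 -13.1 168. ] 0.0
0.34 0 [0.663 0.132 0.063] [  8.9  32.5 118.1 -21.7 -13.2 195.7] 0.0
0.34 -0.1 [0.69  0.036 0.063] [ -3.3  33.3 115.1 123.8  15.5  40.6] 0.0
```

Call:
move_arm([
  [0.03, [0.02, 0, 0.04], [0, 0, 0]],
  [0.03, [0.04, 0, 0.08], [-0.026, -0.096, 0]],
  [0.03, [0.05, 0, 0.1], [-0.052, -0.193, 0]],
  [0.03, [0.05, 0, 0.1], [-0.078, -0.29, 0]],
  [0.03, [0.05, 0, 0.1], [-0.078, -0.29, 0]],
])

```text
time_s: 8.45
ee_pos: [0.4444, 0.29, 0.1502]
ee_rot: [[0.925, -0.253, 0.284], [-0.241, -0.967, -0.078], [0.294, 0.004, -0.956]]
ft_force: [-1.6, -0.1, -3.3]
gripper_width: 0.0419
```

```bash
python3 - <<'E'
from rig import state
s=state();print(s["joint_positions"],s["ee_pos"],s["ee_rot"],s["gripper_width"])
E
```

```text
[ 34.7914521   16.66998698 109.31416096 -18.86149513  44.44493992
 151.84200904] [0.44443907 0.28996    0.15018789] [[ 0.92485312 -0.25312944  0.28385241]
 [-0.24071071 -0.96742328 -0.07842547]
 [ 0.29445723  0.00420573 -0.9556554 ]] 0.04188123383384453
```

```bash
cat > kin.py <<'E'
import numpy as np
from scipy.optimize import least_squares
from scipy.spatial.transform import Rotation as Ro
S=[([-76.5543,20.6002,86.5987,0,72.9082,-6.594],[.20544,-.56301,.23043],[[.939455,.342672,0],[.342672,-.939453,.0018],[0,-.00186,-1]]),
([27.9746,8.91014,97.00851,-.035,73.9948,133.578],[.392945,.286477,.270704],[[.963,-.269,.002],[-.269,-.963,0],[.001,-.001,-1]]),
([28.1117,26.0600,110.1692,.007,43.6658,132.8955],[.398,.2908,.052],[[.967,-.255,.002],[-.255,-.967,.001],[.001,-.001,-1]]),
([34.79145,16.66999,109.31416,-18.8615,44.44494,151.842],[.444439,.28996,.150188],[[.924853,-.253129,.283852],[-.240711,-.967423,-.078425],[.294457,.004206,-.955655]])]
def fk(q,x):
    q=np.radians(q);a1,L2,d4,a3,d1,d6,s,o=x
    f=q[1]+q[2]
    r=a1+L2*np.sin(q[1])+d4*np.sin(f)-a3*np.cos(f); z=d1+L2*np.cos(q[1])+d4*np.cos(f)+a3*np.sin(f)
    Z=Ro.from_euler('z',q[0])
    R=Z*Ro.from_euler('y',f)*Ro.from_euler('z',q[3])*Ro.from_euler('y',q[4])*Ro.from_euler('z',q[5]+o)
    return Z.apply([r,s,z])+R.apply([0,0,d6]),R
def res(x):
    o=[]
    for q,p,M in S:
        P,R=fk(q,x);o+=list((P-p)*10)+list((R.inv()*Ro.from_matrix(M)).as_rotvec())
    return np.array(o)
X=least_squares(res,[0,.6,.43,-.1,.2,.28,.069,np.pi/2]);
X=min([least_squares(res,[0,.6,.43,-.1,.2,.28,.069,o]) for o in(0,1.57,3.14,-1.57)],key=lambda s:s.cost)
x=X.x
lo=np.array([-170.27,-57.76,12.27,-55.21,11.17,-170.74]);hi=np.array([170.27,135,136.19,235.2,155.16,170.74])
def ik(p,M,q0):
    f=lambda q:np.r_[(fk(q,x)[0]-p)*10,(fk(q,x)[1].inv()*Ro.from_matrix(M)).as_rotvec()]
    s=least_squares(f,np.clip(q0,lo+.5,hi-.5),x_scale=10.,bounds=(lo,hi));return s.x,s.cost
if __name__=="__main__":
    print(x.round(4),X.cost,res(x).round(3))
E
python3 kin.py
cat > feas.py <<'E'
from kin import *
from plan import target
for phi in (42,35,30,25,20,15,10,5):
  for y in (.1,0,-.1):
    for flip in (0,1):
      p,_=target(y,.136,.013,0,.004); 
      import numpy as np
      _,M=target(y,.136,.013,0,.004,tilt=phi)
      if flip: M=M@np.diag([-1,-1,1])
      best=min([ik(p,M,[np.degrees(np.arctan2(p[1],p[0]))-6,30,105,j4,30,j6]) for j4 in(-40,0,40,90,180) for j6 in(-60,60,120,-120)],key=lambda s:s[1])
      print(phi,y,flip,best[0].round(0) if best[1]<1e-5 else "no",round(best[1],5))
E
python3 feas.py
```

```text
[-1.0000e-04  6.1110e-01  4.3370e-01 -1.1220e-01  2.6650e-01  3.7270e-01
  6.8900e-02  1.5708e+00] 1.5242385129406864e-07 [ 0.  0.  0. -0.  0.  0. -0.  0.  0.  0. -0.  0.  0. -0.  0. -0.  0. -0.
  0. -0. -0.  0. -0.  0.]
42 0.1 0 [ 13.  33. 121. 172.  17. -85.] 0.0
42 0.1 1 [ 13.  33. 121. 172.  17.  95.] 0.0
42 0 0 [ -1.  33. 121. 143.  19. -67.] 0.0
42 0 1 [ -1.  33. 121. 143.  19. 113.] 0.0
42 -0.1 0 [-13.  34. 118. 117.  21. -51.] 0.0
42 -0.1 1 [-13.  34. 118. 117.  21. 129.] 0.0
35 0.1 0 no 0.00282
35 0.1 1 no 0.00282
35 0 0 no 0.00035
35 0 1 no 0.00035
35 -0.1 0 [-11.  32. 113.  78.  15. -11.] 0.0
35 -0.1 1 [-11.  32. 113.  78.  15. 169.] 0.0
30 0.1 0 no 0.00043
30 0.1 1 no 0.00043
30 0 0 [  1.  30. 112.  40.  11.  37.] 0.0
30 0 1 [   1.   30.  112.   40.   11. -143.] 0.0
30 -0.1 0 [-10.  31. 109.  47.  17.  22.] 0.0
30 -0.1 1 [ -10.   31.  109.   47.   17. -158.] 0.0
25 0.1 0 [ 13.  30. 108.   4.  17.  83.] 0.0
25 0.1 1 [ 13.  30. 108.   4.  17. -97.] 0.0
25 0 0 [  2.  30. 108.  18.  19.  60.] 0.0
25 0 1 [   2.   30.  108.   18.   19. -120.] 0.0
25 -0.1 0 [ -8.  31. 105.  27. 
[... 426 characters left out ...]
 0.0
15 0 0 [ 4. 31. 99.  6. 35. 73.] 0.0
15 0 1 [   4.   31.   99.    6.   35. -107.] 0.0
15 -0.1 0 [-6. 32. 97.  9. 37. 61.] 0.0
15 -0.1 1 [  -6.   32.   97.    9.   37. -119.] 0.0
10 0.1 0 [14. 33. 95.  1. 43. 87.] 0.0
10 0.1 1 [ 14.  33.  95.   1.  43. -93.] 0.0
10 0 0 [ 4. 33. 95.  3. 43. 76.] 0.0
10 0 1 [   4.   33.   95.    3.   43. -104.] 0.0
10 -0.1 0 [-5. 34. 92.  5. 45. 66.] 0.0
10 -0.1 1 [  -5.   34.   92.    5.   45. -114.] 0.0
5 0.1 0 [14. 34. 90.  0. 50. 88.] 0.0
5 0.1 1 [ 14.  34.  90.   0.  50. -92.] 0.0
5 0 0 [ 5. 34. 90.  1. 51. 78.] 0.0
5 0 1 [   5.   34.   90.    1.   51. -102.] 0.0
5 -0.1 0 [-4. 35. 88.  2. 52. 69.] 0.0
5 -0.1 1 [  -4.   35.   88.    2.   52. -111.] 0.0
```

```bash
cat > go.py <<'E'
from kin import *
from plan import target
from h import state
def pick(x,y,ang,tilt=22,z=.0055,along=0):
    a=np.radians(ang);e=np.array([np.cos(a),np.sin(a),0]);b=np.radians(-tilt)
    tz=np.sin(b)*e-np.cos(b)*np.array([0,0,1.]);tx=np.cos(b)*e+np.sin(b)*np.array([0,0,1.])
    return np.array([x,y,z])+along*e, np.c_[tx,np.cross(tz,tx),tz]
def place(y,L,T,along=0,zc=.001,phi=20,lean=42,**k):
    # TCP is 'along' up-slab from centre, and zc below slab mid plane (towards back face)
    p,M=target(y,L,T,along,zc,tilt=lean,**k);_,M=target(y,L,T,0,0,tilt=phi);return p,M
def delta(p,M,show=True):
    s=state();rv=(Ro.from_matrix(M)*Ro.from_matrix(s["ee_rot"]).inv()).as_rotvec()
    d=p-s["ee_pos"];q,c=ik(p,M,s["joint_positions"])
    print("to",p.round(4),"shift",d.round(4),np.linalg.norm(d).round(3),"turn",rv.round(3),np.degrees(np.linalg.norm(rv)).round(1),"ik",q.round(0),c.round(6));
E
python3 - <<'E'
from go import *
for a in [(.3955,.290,-15),(.4405,.0548,-6.6),(.632,-.204,5.4)]: delta(*pick(*a))
E
```

```text
to [0.3955 0.29   0.0055] shift [-0.0489  0.     -0.1447] 0.153 turn [ 0.179  0.659 -0.007] 39.1 ik [ 19.  38. 100.  14.  61. 115.] 0.0
to [0.4405 0.0548 0.0055] shift [-0.0039 -0.2352 -0.1447] 0.276 turn [0.13  0.671 0.134] 39.9 ik [ -3.  38. 101.   2.  63.  93.] 0.0
to [ 0.632  -0.204   0.0055] shift [ 0.1876 -0.494  -0.1447] 0.548 turn [0.059 0.684 0.335] 43.8 ik [-19.  50.  69.  -9.  81.  69.] 0.0
```

Call:
move_arm([
  [0.03, [-0.02, 0.001, -0.02], [0.026, 0.096, 0]],
  [0.03, [-0.03, 0.001, -0.04], [0.052, 0.193, 0]],
  [0.03, [-0.047, 0.001, -0.07], [0.078, 0.29, 0]],
  [0.03, [-0.047, 0.001, -0.1], [0.078, 0.29, 0]],
  [0.03, [-0.047, 0.001, -0.12], [0.078, 0.29, 0]],
])

```text
time_s: 8.95
ee_pos: [0.3999, 0.2905, 0.0286]
ee_rot: [[0.967, -0.256, -0.006], [-0.256, -0.967, -0.0], [-0.005, 0.002, -1.0]]
ft_force: [-0.4, -0.4, -1.2]
gripper_width: 0.0419
```

Call:
move_arm([
  [0.03, [0, 0, -0.01], [0, 0, 0]],
  [0.03, [0, 0, -0.02], [0, 0, 0]],
  [0.03, [0, 0, -0.026], [0, 0, 0]],
  [0.03, [0, 0, -0.027], [0, 0, 0]],
  [0.03, [0, 0, -0.027], [0, 0, 0]],
])

```text
time_s: 9.45
ee_pos: [0.4009, 0.2918, 0.0048]
ee_rot: [[0.967, -0.255, 0.001], [-0.255, -0.967, 0.001], [0.0, -0.001, -1.0]]
ft_force: [0.4, -0.7, -2.5]
gripper_width: 0.0418
```

Release, lift, tilt back, and look.

Call:
move_arm([
  [0.03, [0, 0, -0.001], [0, 0, 0]],
  [0.06, [0, 0, -0.001], [0, 0, 0]],
  [0.06, [0, 0, -0.001], [0, 0, 0]],
  [0.06, [0, 0, 0.015], [0, 0, 0]],
  [0.06, [0, 0, 0.05], [0, 0, 0]],
])

```text
time_s: 9.95
ee_pos: [0.3989, 0.2906, 0.0534]
ee_rot: [[0.967, -0.255, -0.004], [-0.255, -0.967, -0.002], [-0.003, 0.003, -1.0]]
ft_force: [0.2, 0.6, -0.2]
gripper_width: 0.0599
```

Call:
move_arm([
  [0.06, [0, 0, 0.02], [0.036, 0.13, 0]],
  [0.06, [0, 0, 0.04], [0.072, 0.26, 0]],
  [0.06, [0, 0, 0.06], [0.1, 0.37, 0]],
  [0.06, [0, 0, 0.06], [0.1, 0.37, 0]],
  [0.06, [0, 0, 0.06], [0.1, 0.37, 0]],
])

```text
time_s: 10.45
ee_pos: [0.401, 0.2912, 0.1138]
ee_rot: [[0.897, -0.257, -0.358], [-0.238, -0.966, 0.097], [-0.371, -0.002, -0.928]]
ft_force: [-0.9, -0.8, 0.2]
gripper_width: 0.06
```

```bash
python3 - <<'E'
from go import *
from h import *
d=cam("top")
for n,uv,tol,T in (("4",(265,290),12,.013),("2",(353,275),16,.013),("3",(447,206),16,.012)): print(n,slabseg(d,uv,T,tol).round(4))
w=cam("wrist","w5.png"); uv=w2p(w,[.397,.29,.013])[0];print(uv,[slabseg(w,uv,.013,t).round(4) for t in(6,8)])
delta(*pick(.3985,.291,-15))
E
```

```text
4 [ 3.95000e-01  2.94000e-01 -8.92653e+01  1.63000e-02  1.62000e-02]
2 [ 0.4415  0.0534 -6.9054  0.1296  0.047 ]
3 [ 0.6317 -0.2043  5.5039  0.1214  0.0382]
[325.25348882 191.29274851] [array([  0.3987,   0.293 , -15.7549,   0.1332,   0.044 ]), array([  0.3982,   0.2932, -15.6096,   0.1343,   0.0451])]
to [0.3985 0.291  0.0055] shift [-0.0003 -0.0003 -0.1081] 0.108 turn [-0.     0.001 -0.004] 0.2 ik [ 19.  38.  99.  14.  62. 115.] 0.0
```

View pics/w5.png

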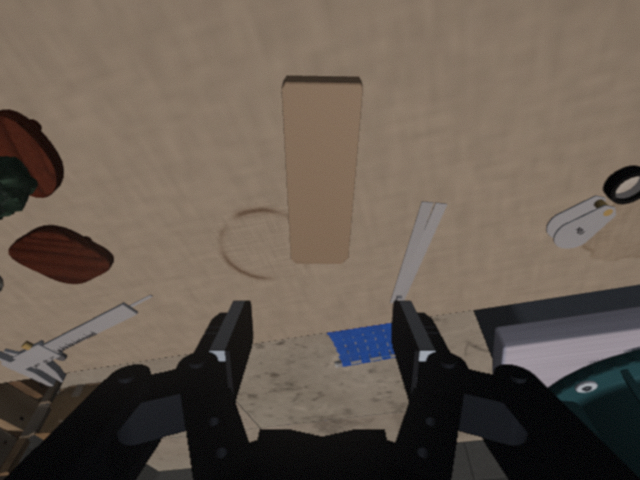

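Call:
move_arm([
  [0.06, [-0.001, 0.0005, -0.045], [0, 0, 0]],
  [0.06, [-0.001, 0.0005, -0.08], [0, 0, 0]],
  [0.06, [-0.001, 0.0005, -0.1], [0, 0, 0]],
  [0.06, [-0.001, 0.0005, -0.107], [0, 0, 0]],
  [0.06, [-0.001, 0.0005, -0.107], [0, 0, 0]],
])

```text
time_s: 11.05
ee_pos: [0.3976, 0.292, 0.0067]
ee_rot: [[0.896, -0.255, -0.363], [-0.236, -0.967, 0.096], [-0.376, -0.0, -0.927]]
ft_force: [-0.1, -0.0, 0.7]
gripper_width: 0.0597
```

Call:
move_arm([
  [0.03, [0, 0, 0], [0, 0, 0]],
  [0.03, [0, 0, 0], [0, 0, 0]],
  [0.03, [0, 0, 0], [0, 0, 0]],
  [0.03, [0, 0, 0], [0, 0, 0]],
  [0.03, [0, 0, 0.0], [0, 0, 0]],
], newtons=80)

```text
time_s: 11.55
ee_pos: [0.4, 0.2923, 0.0089]
ee_rot: [[0.897, -0.256, -0.36], [-0.236, -0.967, 0.098], [-0.373, -0.003, -0.928]]
ft_force: [-1.0, -0.2, 6.4]
gripper_width: 0.04
```

Call:
move_arm([
  [0.03, [0, 0, 0.01], [0, 0, 0]],
  [0.03, [0, 0, 0.03], [0, 0, 0]],
  [0.03, [0, 0, 0.06], [0, 0, 0]],
  [0.03, [0, 0, 0.1], [0, 0, 0]],
  [0.03, [0, 0, 0.14], [0, 0, 0]],
])

```text
time_s: 12.05
ee_pos: [0.3995, 0.2919, 0.1494]
ee_rot: [[0.897, -0.256, -0.36], [-0.237, -0.967, 0.098], [-0.373, -0.002, -0.928]]
ft_force: [0.1, 1.3, -2.6]
gripper_width: 0.0399
```

```bash
python3 - <<'E'
from go import *
from h import *
cam("wrist","w6.png");d=cam("scene");crop(d,190,150,390,300,4,"s6.png")
delta(*place(.1,.136,.013,lift=.10))
delta(*place(.1,.136,.013))
E
```

```text
to [0.6313 0.2273 0.1641] shift [ 0.2283 -0.066   0.0114] 0.238 turn [ 0.    -0.732  0.513] 51.2 ik [13. 22. 99.  1. 39. 86.] 0.0
to [0.6313 0.2273 0.0641] shift [ 0.2283 -0.066  -0.0886] 0.254 turn [ 0.    -0.732  0.513] 51.2 ik [ 13.  30. 104.   2.  26.  86.] 0.0
```

View pics/w6.png

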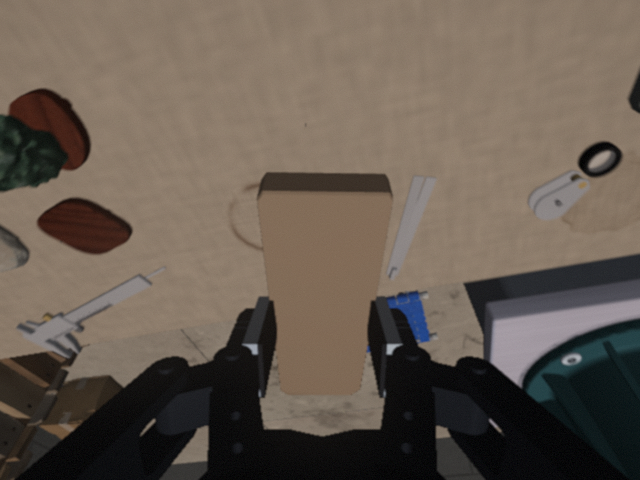

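View pics/s6.png

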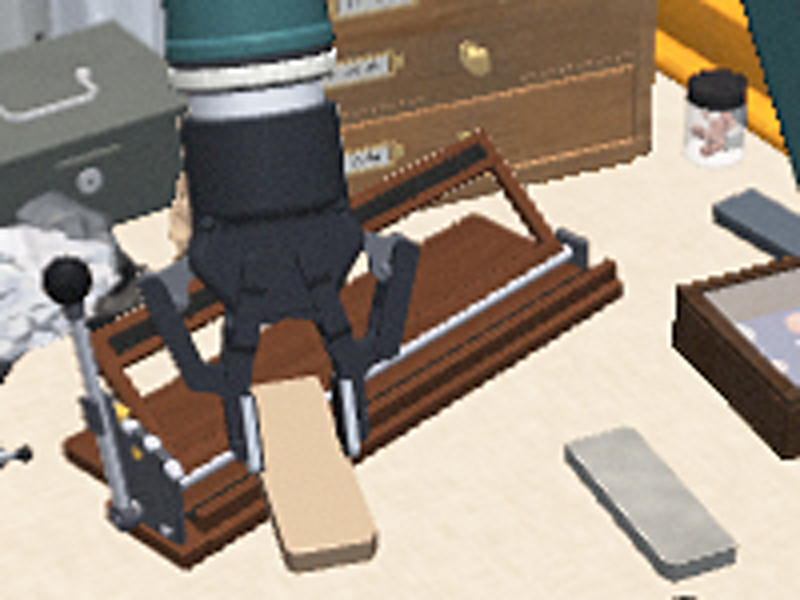

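```bash
cat >> go.py <<'E'
def slabpnp(d,px,L,W,T):
    "px: top far-left, far-right, near-right, near-left, bottom far-left, far-right. returns slab pose in tool frame"
    import cv2
    # slab frame: x toward far end, y left (image left), z up (top face)
    O=np.array([(L/2,W/2,T/2),(L/2,-W/2,T/2),(-L/2,-W/2,T/2),(-L/2,W/2,T/2),(L/2,W/2,-T/2),(L/2,-W/2,-T/2)])[:len(px)]
    ok,rv,tv=cv2.solvePnP(O,np.array(px,float),d["K"],d["D"])
    e=cv2.projectPoints(O,rv,tv,d["K"],d["D"])[0].reshape(-1,2)-px
    Rc=cv2.Rodrigues(rv)[0];Rw=d["R"].T@Rc;tw=d["R"].T@(tv.ravel()-d["t"])
    s=state();M=s["ee_rot"];p=M.T@(tw-s["ee_pos"]);RR=M.T@Rw
    tilt=np.degrees(np.arctan2(-(M[:,2]@Rw[:,0]),M[:,0]@Rw[:,0]))
    print("err px",np.abs(e).max().round(1),"slab centre in tool",p.round(4),"slab centre world",tw.round(4),"x axis",Rw[:,0].round(3),"z",Rw[:,2].round(3))
    return tw,Rw
E
python3 - <<'E'
from go import *
from h import *
d=cam("wrist");crop(d,240,150,410,410,2,"w7.png")
slabpnp(d,[(260,193),(391,193),(363,394),(279,394),(266,174),(387,174)],.136,.044,.013)
E
```

```text
err px 3.8 slab centre in tool [-0.0029 -0.0006  0.0075] slab centre world [0.3968 0.2948 0.1445] x axis [ 0.963 -0.268 -0.011] z [ 0.006 -0.018  1.   ]
```

View pics/w7.png

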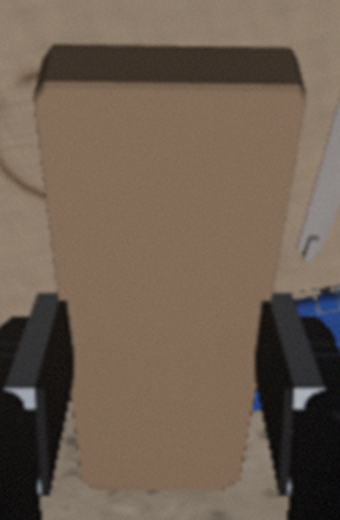

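```bash
python3 - <<'E'
from go import *
a=dict(along=.002,zc=-.003,phi=21,lean=43,xf=-.034)
delta(*place(.1,.136,.013,lift=.08,**a))
delta(*place(.1,.136,.013,zf=.016,**a))
E
```

```text
to [0.6278 0.2263 0.1492] shift [ 0.2259 -0.0664 -0.0012] 0.235 turn [ 0.002 -0.752  0.512] 52.1 ik [ 13.  22. 102.   2.  35.  86.] 0.0
to [0.6278 0.2263 0.0707] shift [ 0.2259 -0.0664 -0.0797] 0.249 turn [ 0.002 -0.752  0.512] 52.1 ik [ 13.  29. 105.   2.  25.  85.] 0.0
```

Call:
move_arm([
  [0.03, [0.02, -0.005, 0.03], [0, -0.1, 0.068]],
  [0.03, [0.06, -0.02, 0.04], [0, -0.2, 0.136]],
  [0.03, [0.1, -0.03, 0.04], [0, -0.3, 0.204]],
  [0.03, [0.13, -0.04, 0.04], [0.001, -0.4, 0.272]],
  [0.03, [0.16, -0.05, 0.04], [0.001, -0.5, 0.34]],
])

```text
time_s: 12.7
ee_pos: [0.5604, 0.2416, 0.1868]
ee_rot: [[0.989, 0.103, 0.11], [0.098, -0.994, 0.054], [0.115, -0.042, -0.992]]
ft_force: [-0.3, 0.2, -2.7]
gripper_width: 0.041
```

```bash
python3 - <<'E'
from go import *
a=dict(along=.002,zc=-.003,phi=21,lean=43,xf=-.034)
delta(*place(.1,.136,.013,lift=.08,**a))
E
```

```text
to [0.6278 0.2263 0.1492] shift [ 0.0674 -0.0152 -0.0376] 0.079 turn [ 0.007 -0.255  0.172] 17.6 ik [ 13.  22. 102.   2.  35.  86.] 0.0
```

Call:
move_arm([
  [0.03, [0.03, -0.007, 0], [0.003, -0.1, 0.068]],
  [0.03, [0.05, -0.011, 0], [0.005, -0.18, 0.122]],
  [0.03, [0.0674, -0.0152, -0.01], [0.007, -0.255, 0.172]],
  [0.03, [0.0674, -0.0152, -0.03], [0.007, -0.255, 0.172]],
  [0.03, [0.0674, -0.0152, -0.0376], [0.007, -0.255, 0.172]],
], newtons=90)

```text
time_s: 13.2
ee_pos: [0.624, 0.2258, 0.1462]
ee_rot: [[0.901, 0.275, 0.336], [0.256, -0.962, 0.098], [0.35, -0.002, -0.937]]
ft_force: [-0.1, 0.6, -2.4]
gripper_width: 0.0395
```

```bash
python3 - <<'E'
from go import *
from h import *
a=dict(along=.002,zc=-.003,phi=21,lean=43,xf=-.034)
delta(*place(.1,.136,.013,zf=.016,**a));print(state()["gripper_width"])
cam("wrist","w8.png");d=cam("scene");crop(d,190,150,390,300,4,"s8.png")
E
```

```text
to [0.6278 0.2263 0.0707] shift [ 0.0038  0.0006 -0.0755] 0.076 turn [ 0.    -0.009  0.003] 0.6 ik [ 13.  29. 105.   2.  25.  85.] 0.0
0.03951504461709072
```

View pics/w8.png

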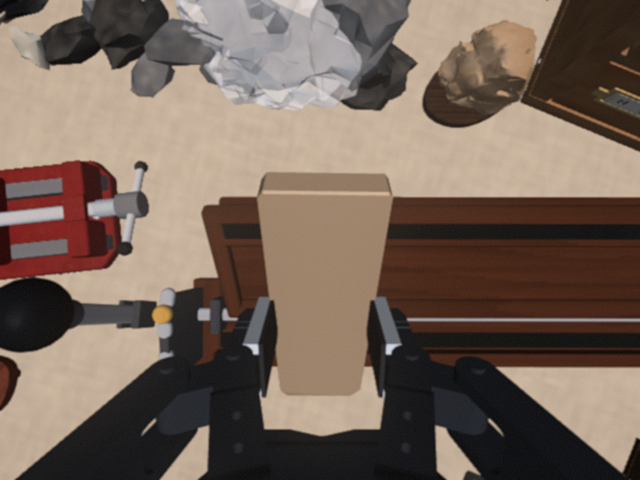

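View pics/s8.png

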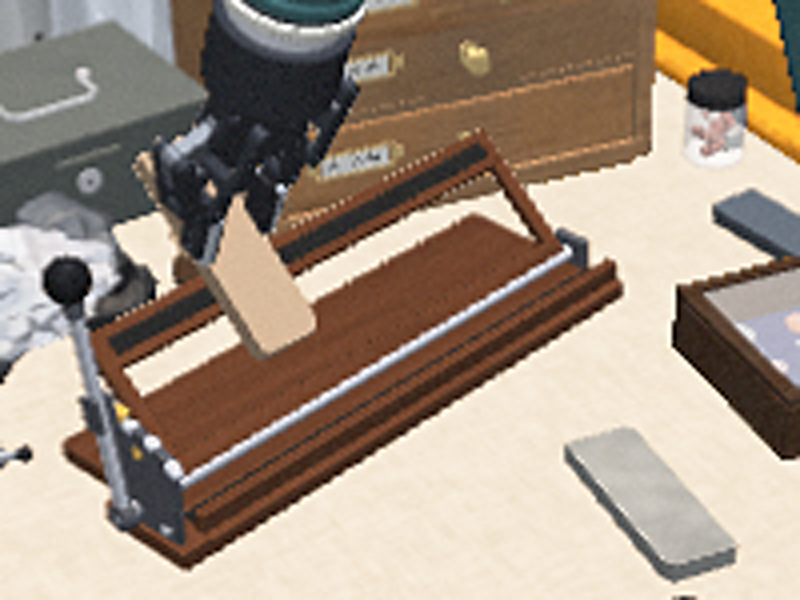

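```bash
python3 - <<'E'
from h import *
from fit import rackT
d=cam("wrist");R,t=rackT(np.load("rack.npy"))
a=np.radians(42)
def bk(u,y,z=.005): return [-.015+u*np.cos(a)-z*np.sin(a),y,.022+u*np.sin(a)+z*np.cos(a)]
y=[-.02,0,.02,.16]
P=[(-.015,k,.022) for k in y]+[(-.044,k,.027) for k in y]+[(-.053,k,.027) for k in y]+[bk(.074,k) for k in y]+[bk(.102,k) for k in y]+[(-.059,k,0) for k in y]+[(.079,k,.014) for k in y]
W=[R@np.array(q)+t for q in P]
crop(d,200,180,640,400,1.8,"w9.png",w2p(d,W))
E
```

```text
(no output)
```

View pics/w9.png

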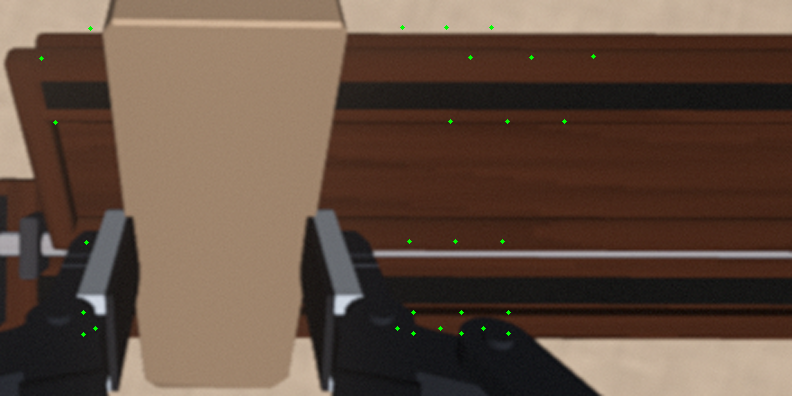

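```bash
python3 - <<'E'
from h import *
from fit import rackT
d=cam("top");R,t=rackT(np.load("rack.npy"))
P=[(-.059,-.185,0),(.079,-.185,.014),(.079,.185,.014)]+[(-.059,k,0) for k in(-.1,0,.1)]+[(.079,k,.014) for k in(-.1,0,.1)]+[(-.015,k,.022) for k in (-.15,-.05)]+[(-.044,k,.027) for k in (-.1,-.15)]
pts=w2p(d,[R@np.array(q)+t for q in P])
crop(d,245,150,405,250,5,"t5.png",pts)
E
```

```text
(no output)
```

View pics/t5.png

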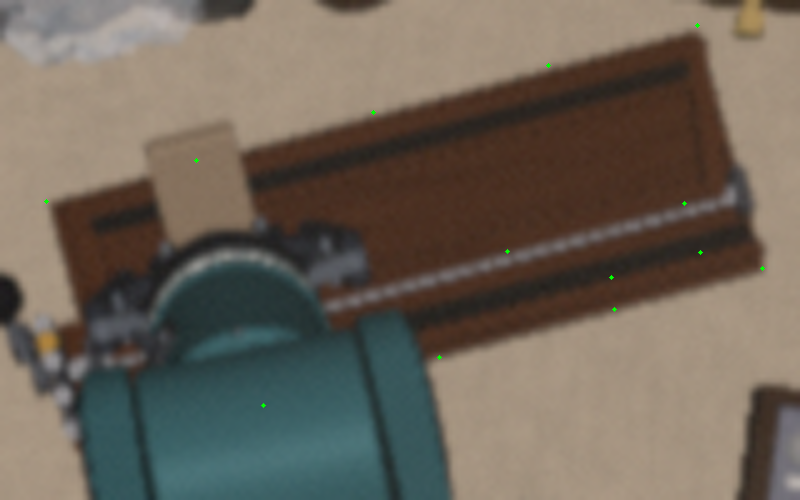

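```bash
python3 - <<'E'
import numpy as np
p=np.load("rack.npy");c,s=np.cos(p[2]),np.sin(p[2]);p[:2]-=.0042*np.array([c,s]);np.save("rack.npy",p);print(p)
from go import *
a=dict(along=.002,zc=-.003,phi=21,lean=43,xf=-.0315)
delta(*place(.1,.136,.013,zf=.030,**a))
delta(*place(.1,.136,.013,zf=.0145,**a))
E
```

```text
[0.64125093 0.12612823 0.28124675]
to [0.6262 0.2259 0.0847] shift [-0.0008 -0.0011 -0.065 ] 0.065 turn [-0.001 -0.003  0.002] 0.3 ik [ 13.  28. 105.   2.  27.  85.] 0.0
to [0.6262 0.2259 0.0692] shift [-0.0008 -0.0011 -0.0805] 0.08 turn [-0.001 -0.003  0.002] 0.3 ik [ 13.  29. 105.   2.  25.  85.] 0.0
```

Call:
move_arm([
  [0.03, [-0.001, -0.001, -0.02], [0, 0, 0]],
  [0.03, [-0.001, -0.001, -0.04], [0, 0, 0]],
  [0.03, [-0.001, -0.001, -0.055], [0, 0, 0]],
  [0.03, [-0.001, -0.001, -0.062], [0, 0, 0]],
  [0.03, [-0.001, -0.001, -0.063], [0, 0, 0]],
])

```text
time_s: 13.9
ee_pos: [0.626, 0.226, 0.0866]
ee_rot: [[0.899, 0.275, 0.341], [0.257, -0.961, 0.1], [0.356, -0.002, -0.935]]
ft_force: [-0.4, 0.6, -1.6]
gripper_width: 0.0397
```

```bash
python3 - <<'E'
from go import *
from h import *
a=dict(along=.002,zc=-.003,phi=21,lean=43,xf=-.0315)
delta(*place(.1,.136,.013,zf=.0145,**a))
from fit import rackT
d=cam("scene");crop(d,190,150,390,300,4,"s10.png")
d=cam("wrist");R,t=rackT(np.load("rack.npy"))
a=np.radians(42)
def bk(u,y,z=.005): return [-.015+u*np.cos(a)-z*np.sin(a),y,.022+u*np.sin(a)+z*np.cos(a)]
y=[0,.02,.16]
P=[(-.015,k,.022) for k in y]+[(-.044,k,.027) for k in y]+[(-.053,k,.027) for k in y]+[bk(.074,k) for k in y]+[bk(.102,k) for k in y]+[(-.059,k,0) for k in y]+[(.079,k,.014) for k in y]
crop(d,160,120,600,430,1.8,"w10.png",w2p(d,[R@np.array(q)+t for q in P]))
E
```

```text
to [0.6262 0.2259 0.0692] shift [ 0.0001 -0.0002 -0.0174] 0.017 turn [-0.001 -0.003  0.002] 0.2 ik [ 13.  29. 105.   2.  25.  85.] 0.0
```

View pics/w10.png

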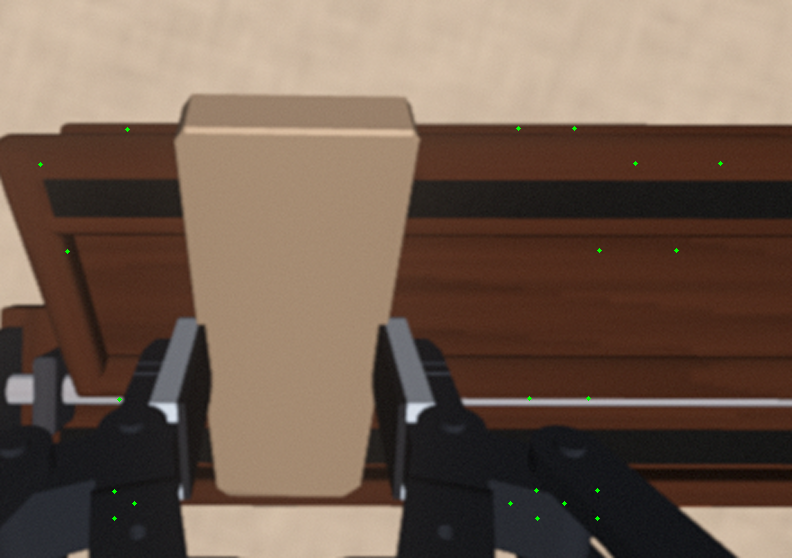

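View pics/s10.png

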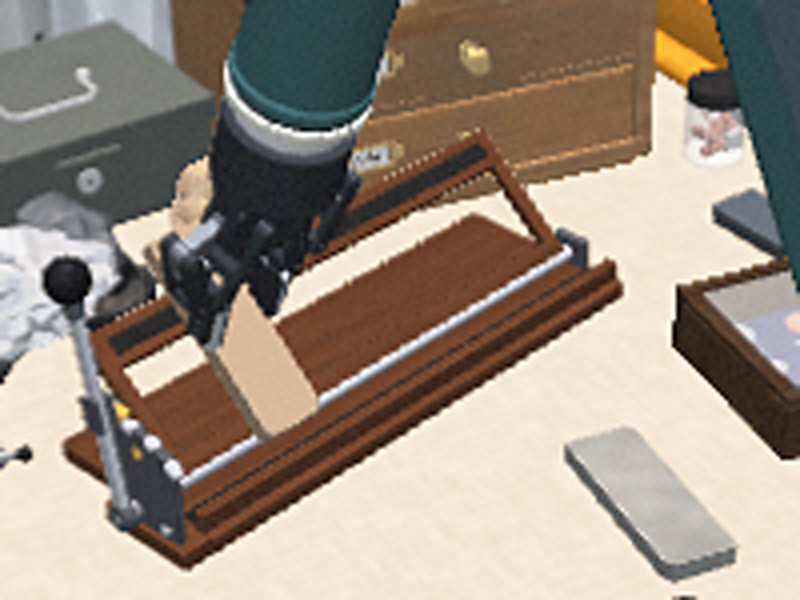

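```bash
python3 - <<'E'
from go import *
from h import *
from fit import rackT
d=cam("wrist");R,t=rackT(np.load("rack.npy"));print(-d["R"].T@d["t"], R.T@(-d["R"].T@d["t"]-t),d["R"][2])
for ang in (36,38,40,42,44,46,48):
    a=np.radians(ang)
    def bk(u,y,z=.005): return [-.015+u*np.cos(a)-z*np.sin(a),y,.022+u*np.sin(a)+z*np.cos(a)]
    P=[bk(.074,0),bk(.102,0),bk(.102,0,-.005),bk(.074,.1592),bk(.102,.175)]
    q=w2p(d,[R@np.array(q)+t for q in P]);print(ang,((q[:,1]-120)*1.8).round(),((q[:,0]-160)*1.8).round())
E
```

```text
[0.65243998 0.23364246 0.24892436] [0.04059039 0.10018445 0.24892436] [ 0.03262261  0.01281398 -0.99938559]
36 [231. 139. 121. 232. 141.] [661. 696. 677.  77.  -7.]
38 [237. 146. 127. 238. 148.] [666. 703. 684.  75. -12.]
40 [243. 155. 133. 245. 157.] [670. 711. 691.  72. -18.]
42 [250. 164. 140. 252. 166.] [674. 718. 698.  70. -23.]
44 [258. 174. 148. 259. 176.] [678. 725. 705.  68. -28.]
46 [266. 184. 157. 267. 186.] [682. 732. 712.  65. -33.]
48 [274. 196. 166. 275. 197.] [686. 739. 719.  63. -39.]
```

Call:
move_arm([
  [0.03, [0, 0, -0.006], [0, 0, 0]],
  [0.03, [0, 0, -0.011], [0, 0, 0]],
  [0.03, [0, 0, -0.014], [0, 0, 0]],
  [0.03, [0, 0, -0.015], [0, 0, 0]],
  [0.03, [0, 0, -0.015], [0, 0, 0]],
])

```text
time_s: 14.55
ee_pos: [0.6262, 0.2259, 0.0717]
ee_rot: [[0.898, 0.275, 0.342], [0.256, -0.961, 0.1], [0.356, -0.002, -0.934]]
ft_force: [0.6, -0.0, -1.6]
gripper_width: 0.0396
```

Call:
move_arm([
  [0.03, [0, 0, -0.001], [0, 0, 0]],
  [0.03, [0, 0, -0.002], [0, 0, 0]],
  [0.03, [0, 0, -0.002], [0, 0, 0]],
])

```text
time_s: 14.85
ee_pos: [0.627, 0.2261, 0.0704]
ee_rot: [[0.898, 0.275, 0.344], [0.256, -0.961, 0.1], [0.358, -0.002, -0.934]]
ft_force: [1.9, 0.6, 1.4]
gripper_width: 0.0398
```

```bash
python3 - <<'E'
from h import *
d=cam("scene");crop(d,220,190,340,280,6,"s11.png")
cam("wrist","w11.png")
E
```

```text
(no output)
```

View pics/s11.png

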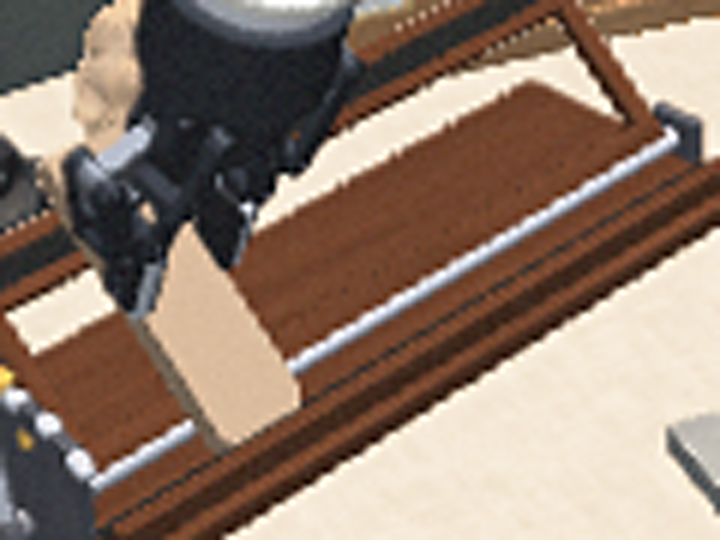

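View pics/w11.png

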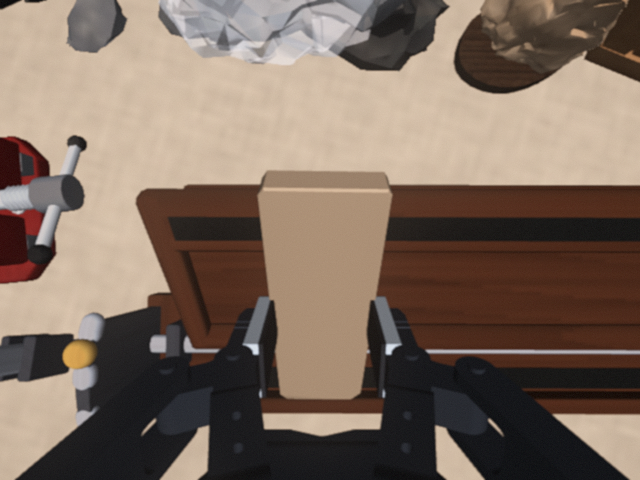

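Call:
move_arm([
  [0.03, [0.0012, 0.0004, 0], [0, 0, 0]],
  [0.03, [0.0024, 0.0007, 0], [0, 0, 0]],
  [0.03, [0.0024, 0.0007, 0], [0, 0, 0]],
])

```text
time_s: 15.25
ee_pos: [0.6277, 0.2263, 0.0692]
ee_rot: [[0.899, 0.275, 0.34], [0.257, -0.961, 0.1], [0.355, -0.002, -0.935]]
ft_force: [-0.4, -0.7, -1.5]
gripper_width: 0.0395
```

Call:
move_arm([
  [0.03, [0, 0, -0.001], [0, 0, 0]],
  [0.03, [0, 0, -0.002], [0, 0, 0]],
  [0.03, [0, 0, -0.002], [0, 0, 0]],
])

```text
time_s: 15.55
ee_pos: [0.6284, 0.2265, 0.0676]
ee_rot: [[0.899, 0.275, 0.342], [0.256, -0.961, 0.1], [0.356, -0.002, -0.934]]
ft_force: [0.6, -0.2, -1.4]
gripper_width: 0.0395
```

Call:
move_arm([
  [0.03, [0.001, 0.0003, -0.001], [0, 0, 0]],
  [0.03, [0.001, 0.0003, -0.002], [0, 0, 0]],
  [0.03, [0.001, 0.0003, -0.002], [0, 0, 0]],
])

```text
time_s: 15.85
ee_pos: [0.6296, 0.2269, 0.0664]
ee_rot: [[0.898, 0.275, 0.343], [0.256, -0.961, 0.1], [0.357, -0.002, -0.934]]
ft_force: [-2.7, -0.1, 4.5]
gripper_width: 0.0396
```

Call:
move_arm([
  [0.03, [0, 0, -0.001], [0, 0, 0]],
  [0.03, [0, 0, -0.002], [0, 0, 0]],
  [0.03, [0, 0, -0.002], [0, 0, 0]],
])

```text
time_s: 16.15
ee_pos: [0.6304, 0.2271, 0.0658]
ee_rot: [[0.897, 0.275, 0.345], [0.256, -0.961, 0.101], [0.359, -0.002, -0.933]]
ft_force: [-5.4, -2.4, 13.0]
gripper_width: 0.0393
```

Call:
move_arm([
  [0.03, [0, 0, 0.002], [0, 0, 0]],
  [0.045, [0, 0, 0.002], [0, 0, 0]],
  [0.052, [0, 0, 0.002], [0, 0, 0]],
  [0.06, [0, 0, 0.002], [0, 0, 0]],
  [0.062, [0, 0, 0.002], [0, 0, 0]],
])

```text
time_s: 16.65
ee_pos: [0.6295, 0.2268, 0.0656]
ee_rot: [[0.899, 0.275, 0.342], [0.256, -0.961, 0.1], [0.356, -0.002, -0.934]]
ft_force: [-0.2, -0.1, -0.1]
gripper_width: 0.0621
```

```bash
python3 - <<'E'
from h import *
d=cam("scene");crop(d,220,170,340,260,6,"s12.png")
cam("wrist","w12.png")
E
```

```text
(no output)
```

View pics/s12.png

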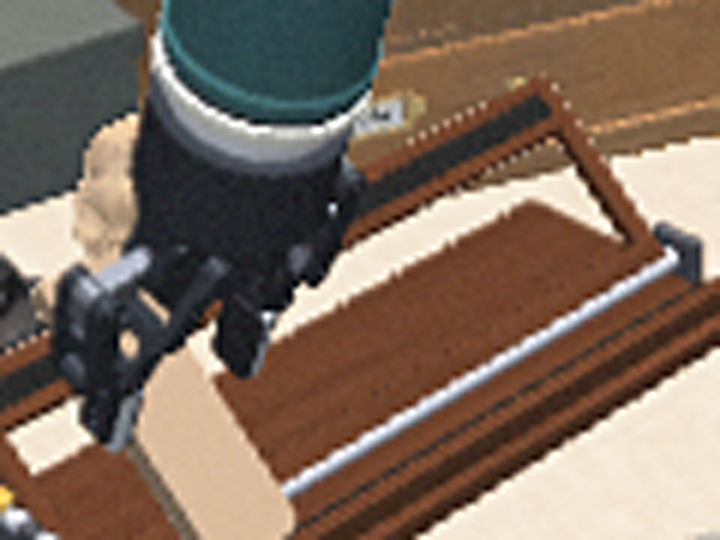

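View pics/w12.png

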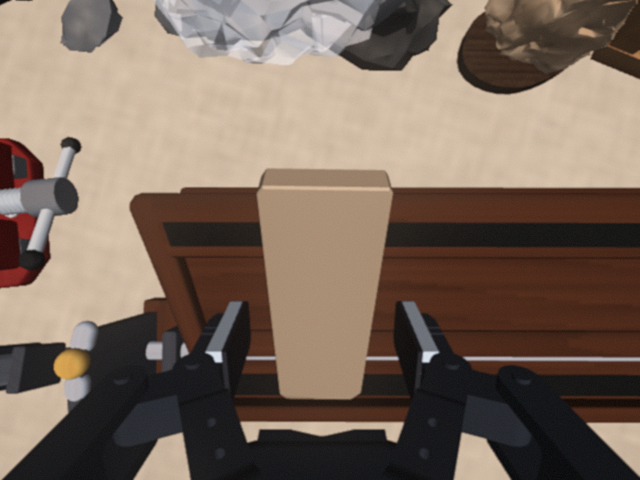

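Call:
move_arm([
  [0.062, [-0.006, -0.002, 0.016], [0, 0, 0]],
  [0.062, [-0.014, -0.004, 0.037], [0, 0, 0]],
  [0.062, [-0.027, -0.008, 0.075], [0, 0, 0]],
  [0.062, [-0.045, -0.015, 0.115], [0, 0, 0]],
  [0.062, [-0.07, -0.03, 0.15], [0, 0, 0]],
])

```text
time_s: 17.25
ee_pos: [0.5602, 0.1972, 0.2179]
ee_rot: [[0.898, 0.276, 0.344], [0.257, -0.961, 0.101], [0.358, -0.002, -0.934]]
ft_force: [-0.1, 0.2, 0.7]
gripper_width: 0.062
```

```bash
python3 - <<'E'
from go import *
from h import *
d=cam("top");crop(d,245,150,460,300,3.5,"t6.png")
for n,uv,tol,T in (("2",(353,275),16,.013),("3",(447,206),16,.012)): print(n,slabseg(d,uv,T,tol).round(4))
d=cam("scene");crop(d,190,150,390,300,4,"s13.png")
p,M=pick(.4405,.0548,-6.6);p[2]=.16;delta(p,M)
E
```

```text
2 [0.4508 0.0458 0.5314 0.1056 0.038 ]
3 [ 0.6317 -0.2049  2.7476  0.1198  0.0411]
to [0.4405 0.0548 0.16  ] shift [-0.1189 -0.1417 -0.0608] 0.195 turn [-0.063  0.757 -0.375] 48.5 ik [-3. 25. 95.  1. 82. 93.] 0.0
```

View pics/s13.png

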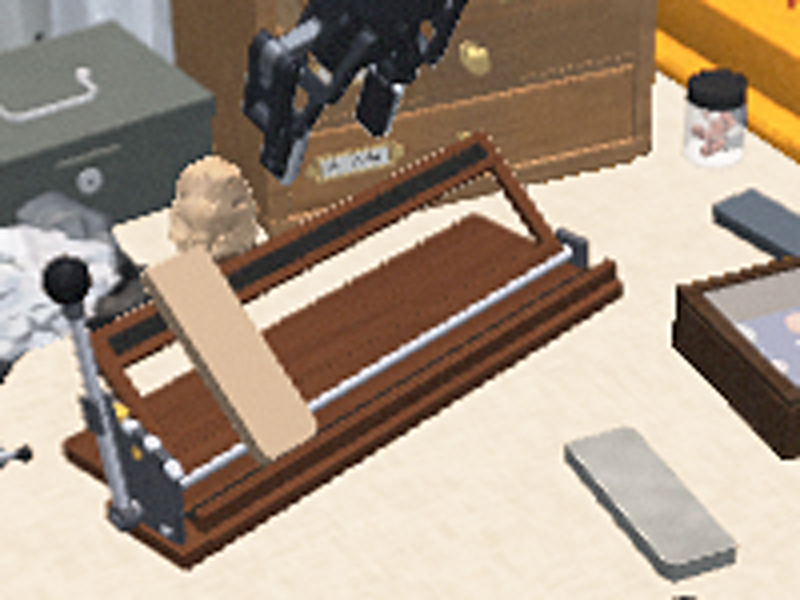

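View pics/t6.png

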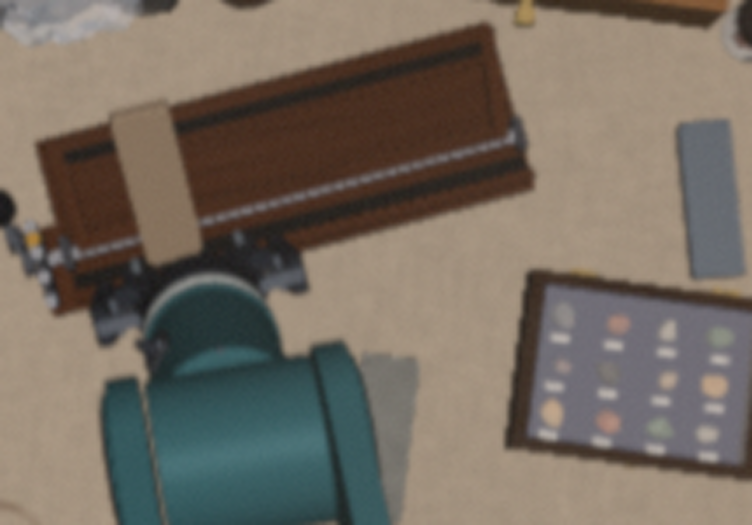

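Call:
move_arm([
  [0.062, [-0.025, -0.03, 0.01], [-0.01, 0.126, -0.062]],
  [0.062, [-0.05, -0.06, 0.01], [-0.021, 0.252, -0.125]],
  [0.062, [-0.08, -0.09, 0], [-0.032, 0.378, -0.187]],
  [0.062, [-0.1, -0.12, -0.02], [-0.042, 0.504, -0.25]],
  [0.062, [-0.119, -0.1417, -0.04], [-0.052, 0.63, -0.312]],
])

```text
time_s: 17.85
ee_pos: [0.4405, 0.0539, 0.1756]
ee_rot: [[0.963, -0.055, -0.263], [-0.047, -0.998, 0.035], [-0.264, -0.022, -0.964]]
ft_force: [0.5, -0.4, -0.9]
gripper_width: 0.062
```

Call:
move_arm([
  [0.062, [0, 0, -0.02], [-0.01, 0.122, -0.06]],
  [0.062, [0, 0, -0.02], [-0.01, 0.122, -0.06]],
  [0.062, [0, 0, -0.02], [-0.01, 0.122, -0.06]],
])

```text
time_s: 18.15
ee_pos: [0.4404, 0.0552, 0.1544]
ee_rot: [[0.92, -0.112, -0.375], [-0.103, -0.994, 0.045], [-0.378, -0.003, -0.926]]
ft_force: [-0.1, 0.8, 0.2]
gripper_width: 0.0618
```

```bash
python3 - <<'E'
from go import *
from h import *
w=cam("wrist","w14.png"); uv=w2p(w,[.4405,.0548,.013])[0];print(uv)
for t in(14,18,22): print(slabseg(w,uv,.013,t).round(4))
r=slabseg(w,uv,.013,18);crop(w,200,0,500,300,2,"w14b.png",slabfit(w,.013,.13,.046,r[:3]))
delta(*pick(*r[:3],z=.0065))
E
```

```text
[323.51436018 156.80784101]
[ 0.4411  0.0533 -6.591   0.1277  0.0453]
[ 0.4412  0.0536 -6.6055  0.1278  0.046 ]
[ 0.4415  0.0536 -6.6171  0.1283  0.0461]
to [0.4412 0.0536 0.0065] shift [ 0.0008 -0.0018 -0.1492] 0.149 turn [-0.003 -0.    -0.003] 0.3 ik [ -3.  38. 101.   1.  64.  93.] 0.0
```

View pics/w14b.png

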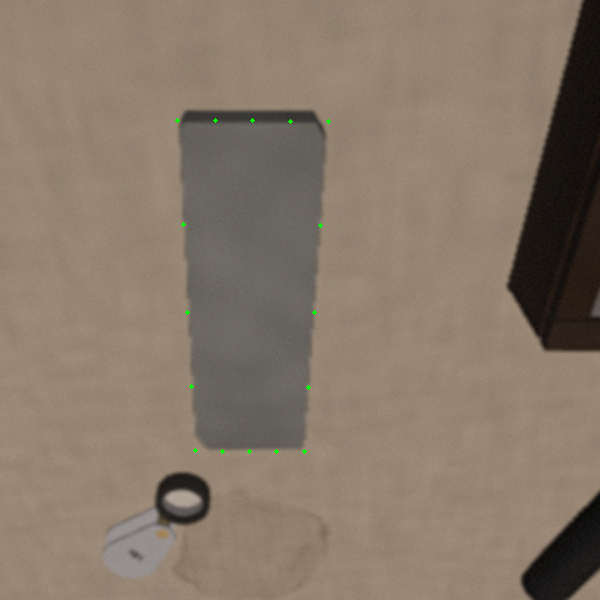

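Call:
move_arm([
  [0.064, [0.002, -0.001, -0.05], [0, 0, 0]],
  [0.064, [0.002, -0.001, -0.1], [0, 0, 0]],
  [0.064, [0.002, -0.001, -0.13], [0, 0, 0]],
  [0.064, [0.002, -0.001, -0.146], [0, 0, 0]],
  [0.064, [0.002, -0.001, -0.148], [0, 0, 0]],
])

```text
time_s: 18.7
ee_pos: [0.4418, 0.0547, 0.0085]
ee_rot: [[0.921, -0.111, -0.372], [-0.102, -0.994, 0.044], [-0.375, -0.003, -0.927]]
ft_force: [-0.4, 0.0, -0.1]
gripper_width: 0.0642
```

Call:
move_arm([
  [0.03, [0, 0, 0], [0, 0, 0]],
  [0.03, [0, 0, 0], [0, 0, 0]],
  [0.03, [0, 0, 0], [0, 0, 0]],
  [0.03, [0, 0, 0], [0, 0, 0]],
  [0.03, [0, 0, 0.0], [0, 0, 0]],
], newtons=80)

```text
time_s: 19.2
ee_pos: [0.4437, 0.0543, 0.0106]
ee_rot: [[0.922, -0.113, -0.37], [-0.103, -0.994, 0.044], [-0.373, -0.003, -0.928]]
ft_force: [0.2, -0.8, 8.2]
gripper_width: 0.0407
```

Call:
move_arm([
  [0.03, [0, 0, 0.01], [0, 0, 0]],
  [0.03, [0, 0, 0.03], [0, 0, 0]],
  [0.03, [0, 0, 0.06], [0, 0, 0]],
  [0.03, [0, 0, 0.1], [0, 0, 0]],
  [0.03, [0, 0, 0.14], [0, 0, 0]],
])

```text
time_s: 19.7
ee_pos: [0.4424, 0.0542, 0.1506]
ee_rot: [[0.921, -0.113, -0.372], [-0.104, -0.994, 0.045], [-0.374, -0.003, -0.927]]
ft_force: [1.3, -0.8, -1.5]
gripper_width: 0.0403
```

```bash
cat >> go.py <<'E'
OFF=np.array([.0038,.001,-.003])
E
python3 - <<'E'
from go import *
from h import *
cam("wrist","w15.png")
a=dict(along=.002,zc=-.003,phi=21,lean=43,xf=-.0315)
p,M=place(0,.13,.013,zf=.0145,**a);p+=OFF
delta(p+[0,0,.08],M)
E
```

```text
to [0.6556 0.1302 0.1441] shift [ 0.2103  0.076  -0.012 ] 0.224 turn [ 0.06  -0.745  0.375] 47.9 ik [  3.  23. 102.   8.  35.  71.] 0.0
```

View pics/w15.png

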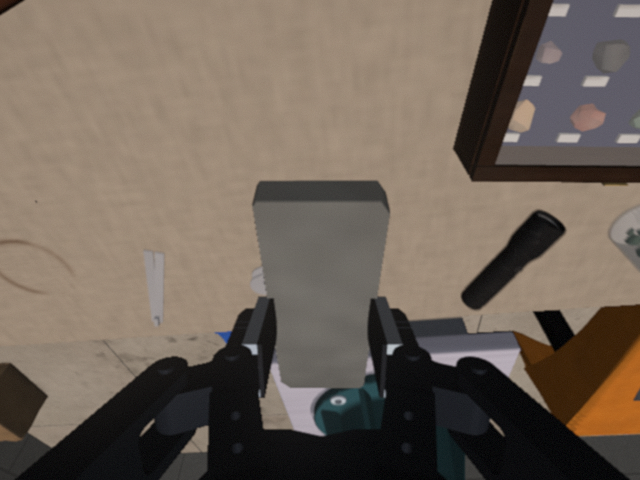

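Call:
move_arm([
  [0.03, [0.02, 0.01, 0.03], [0.007, -0.093, 0.047]],
  [0.03, [0.05, 0.02, 0.04], [0.015, -0.186, 0.094]],
  [0.03, [0.09, 0.035, 0.04], [0.022, -0.28, 0.14]],
  [0.03, [0.13, 0.05, 0.04], [0.03, -0.373, 0.188]],
  [0.03, [0.17, 0.06, 0.04], [0.038, -0.466, 0.235]],
], newtons=90)

```text
time_s: 20.25
ee_pos: [0.614, 0.1155, 0.1905]
ee_rot: [[0.987, 0.138, 0.081], [0.134, -0.99, 0.047], [0.086, -0.036, -0.996]]
ft_force: [-0.4, -0.9, -2.0]
gripper_width: 0.0396
```

```bash
python3 - <<'E'
from go import *
a=dict(along=.002,zc=-.0047,phi=21,lean=43,xf=-.0315)
p,M=place(0,.13,.013,zf=.0145,**a);p+=OFF
delta(p+[0,0,.06],M);print(state()["gripper_width"])
E
```

```text
to [0.6545 0.1299 0.1254] shift [ 0.0405  0.0144 -0.0651] 0.078 turn [ 0.024 -0.281  0.137] 18.0 ik [  3.  24. 103.   9.  33.  70.] 0.0
0.03957942886599763
```

Call:
move_arm([
  [0.03, [0.02, 0.007, 0], [0.009, -0.105, 0.051]],
  [0.03, [0.03, 0.011, 0], [0.018, -0.21, 0.102]],
  [0.03, [0.0405, 0.0144, -0.01], [0.024, -0.281, 0.137]],
  [0.03, [0.0405, 0.0144, -0.04], [0.024, -0.281, 0.137]],
  [0.03, [0.0405, 0.0144, -0.065], [0.024, -0.281, 0.137]],
])

```text
time_s: 20.75
ee_pos: [0.6522, 0.1287, 0.1238]
ee_rot: [[0.9, 0.275, 0.339], [0.257, -0.961, 0.098], [0.353, -0.001, -0.936]]
ft_force: [-0.3, -0.7, -1.7]
gripper_width: 0.0399
```

```bash
python3 - <<'E'
from go import *
from h import *
cam("scene");cam("scene")
a=dict(along=.002,zc=-.0047,phi=21,lean=43,xf=-.0315)
p,M=place(0,.13,.013,zf=.0145,**a);p+=OFF
delta(p+[0,0,.004],M);print(state()["gripper_width"])
cam("wrist","w16.png")
E
```

```text
to [0.6545 0.1299 0.0694] shift [ 0.0052  0.0013 -0.0509] 0.051 turn [ 0.001 -0.014  0.003] 0.8 ik [  3.  29. 105.  11.  26.  67.] 0.0
0.03932059109698884
```

View pics/w16.png

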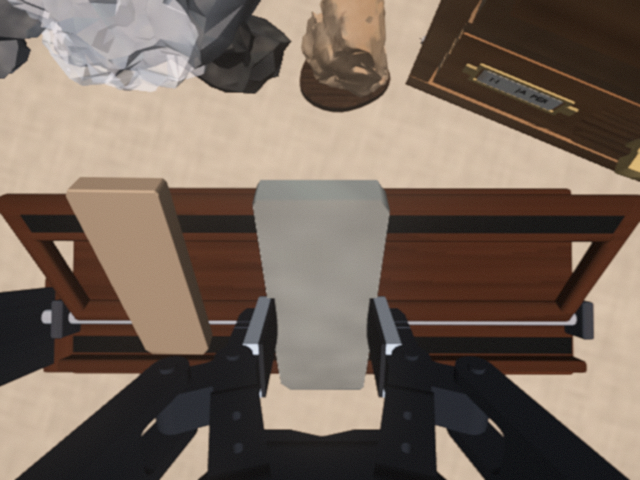

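```bash
python3 - <<'E'
from h import *
for i in range(4):
    print(state()["ee_pos"].round(4),state()["qvel"].round(1)); cam("top")
E
```

```text
[0.6511 0.1286 0.1222] [-0.  -1.5 -2.7 -0.   0.   0.3]
[0.6528 0.1287 0.1238] [ 0.  -1.  -1.9  0.1 -0.5 -0. ]
[0.6539 0.1287 0.1247] [-0.1 -0.5 -0.9 -0.  -0.3 -0. ]
[0.6543 0.1287 0.1251] [-0.1 -0.1 -0.2 -0.  -0.2 -0.1]
```

Call:
move_arm([
  [0.03, [0.0005, 0.001, -0.02], [0, 0, 0]],
  [0.03, [0.0005, 0.001, -0.035], [0, 0, 0]],
  [0.03, [0.0005, 0.001, -0.045], [0, 0, 0]],
  [0.03, [0.0005, 0.001, -0.05], [0, 0, 0]],
  [0.03, [0.0005, 0.001, -0.052], [0, 0, 0]],
])

```text
time_s: 21.6
ee_pos: [0.6538, 0.1295, 0.071]
ee_rot: [[0.9, 0.274, 0.338], [0.256, -0.962, 0.098], [0.352, -0.001, -0.936]]
ft_force: [-0.1, 0.4, -1.7]
gripper_width: 0.0395
```

Call:
move_arm([
  [0.03, [0, 0, -0.001], [0, 0, 0]],
  [0.03, [0, 0, -0.002], [0, 0, 0]],
  [0.03, [0, 0, -0.002], [0, 0, 0]],
])

```text
time_s: 21.9
ee_pos: [0.6538, 0.1296, 0.0693]
ee_rot: [[0.9, 0.275, 0.339], [0.256, -0.962, 0.098], [0.352, -0.001, -0.936]]
ft_force: [-0.0, -0.8, -1.7]
gripper_width: 0.0397
```

Call:
move_arm([
  [0.03, [0, 0, -0.001], [0, 0, 0]],
  [0.03, [0, 0, -0.002], [0, 0, 0]],
  [0.03, [0, 0, -0.002], [0, 0, 0]],
])

```text
time_s: 22.2
ee_pos: [0.654, 0.1296, 0.0672]
ee_rot: [[0.9, 0.274, 0.339], [0.256, -0.962, 0.098], [0.353, -0.001, -0.936]]
ft_force: [1.6, 0.7, -0.2]
gripper_width: 0.0395
```

Call:
move_arm([
  [0.03, [0.0015, 0.0005, 0], [0, 0, 0]],
  [0.03, [0.003, 0.0009, 0], [0, 0, 0]],
  [0.03, [0.003, 0.0009, 0], [0, 0, 0]],
])

```text
time_s: 22.5
ee_pos: [0.6552, 0.1301, 0.0666]
ee_rot: [[0.901, 0.275, 0.336], [0.257, -0.961, 0.098], [0.349, -0.002, -0.937]]
ft_force: [-4.6, -2.7, 3.7]
gripper_width: 0.0398
```

Call:
move_arm([
  [0.03, [0, 0, -0.001], [0, 0, 0]],
  [0.03, [0, 0, -0.002], [0, 0, 0]],
  [0.03, [0, 0, -0.002], [0, 0, 0]],
])

```text
time_s: 22.8
ee_pos: [0.656, 0.1304, 0.0658]
ee_rot: [[0.9, 0.275, 0.338], [0.257, -0.962, 0.098], [0.352, -0.002, -0.936]]
ft_force: [-7.1, -0.7, 10.2]
gripper_width: 0.0394
```

Call:
move_arm([
  [0.03, [0, 0, -0.001], [0, 0, 0]],
  [0.03, [0, 0, -0.001], [0, 0, 0]],
  [0.03, [0, 0, -0.001], [0, 0, 0]],
])

```text
time_s: 23.1
ee_pos: [0.6561, 0.1304, 0.0657]
ee_rot: [[0.9, 0.275, 0.339], [0.257, -0.962, 0.098], [0.353, -0.001, -0.936]]
ft_force: [-10.5, -3.0, 19.7]
gripper_width: 0.0399
```

Call:
move_arm([
  [0.03, [-0.0015, -0.0005, 0.003], [0, 0, 0]],
  [0.03, [-0.0015, -0.0005, 0.003], [0, 0, 0]],
  [0.045, [-0.0015, -0.0005, 0.003], [0, 0, 0]],
  [0.052, [-0.0015, -0.0005, 0.003], [0, 0, 0]],
  [0.062, [-0.0015, -0.0005, 0.003], [0, 0, 0]],
])

```text
time_s: 23.6
ee_pos: [0.6553, 0.13, 0.0667]
ee_rot: [[0.9, 0.275, 0.338], [0.256, -0.962, 0.098], [0.352, -0.001, -0.936]]
ft_force: [0.4, -0.4, -0.4]
gripper_width: 0.0619
```

```bash
python3 - <<'E'
from h import *
d=cam("scene");crop(d,220,150,380,270,5,"s17.png")
cam("wrist","w17.png");print(state()["ft_force"])
E
```

```text
[-0.96899646  0.59274616 -0.67733626]
```

View pics/s17.png

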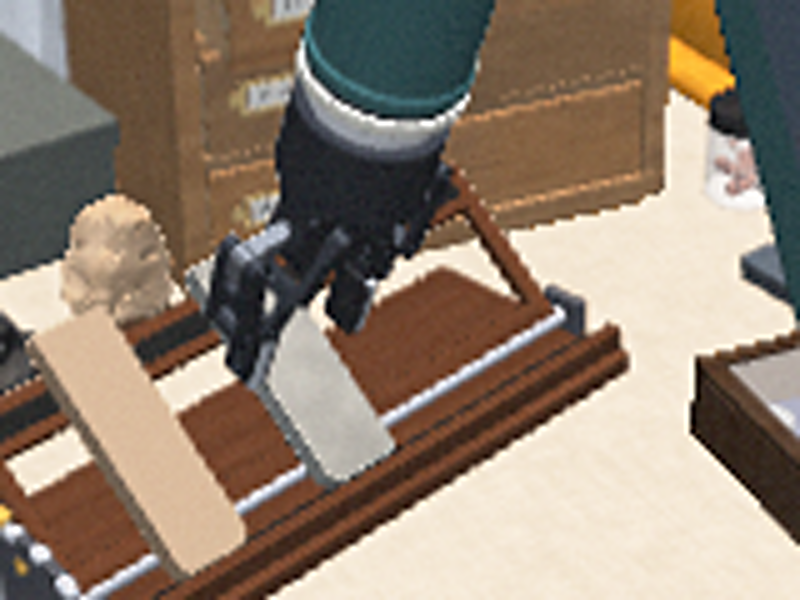

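View pics/w17.png

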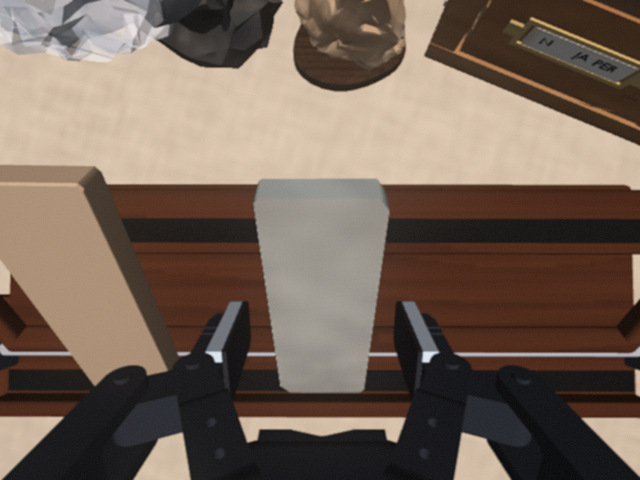

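Call:
move_arm([
  [0.062, [-0.006, -0.002, 0.016], [0, 0, 0]],
  [0.062, [-0.014, -0.004, 0.037], [0, 0, 0]],
  [0.062, [-0.027, -0.008, 0.075], [0, 0, 0]],
  [0.062, [-0.045, -0.02, 0.115], [0, 0, 0]],
  [0.062, [-0.06, -0.04, 0.155], [0, 0, 0]],
])

```text
time_s: 24.2
ee_pos: [0.5937, 0.0904, 0.2228]
ee_rot: [[0.9, 0.276, 0.337], [0.258, -0.961, 0.099], [0.351, -0.002, -0.936]]
ft_force: [0.6, -1.0, -0.6]
gripper_width: 0.0618
```

```bash
python3 - <<'E'
from go import *
from h import *
s=cam("scene","s18.png");t=cam("top","t18.png")
for n,b,tp in (("right front",(352,186),(357,128)),("left front",(249,207),(240,113)),("jar",(369,190),(369,170))):
    P=p2w(s,[b],0)[0]
    z=min(np.arange(0,.5,.002),key=lambda z:abs(w2p(s,[P[0],P[1],z])[0][1]-tp[1]))
    print(n,P.round(3),z)
for z in (0,.1,.2): print(z,p2w(t,[(340,135),(455,152),(475,45),(462,155)],z)[:,:2].round(3).tolist())
print(slabseg(t,(447,206),.012,16).round(4),slabseg(t,(447,206),.012,22).round(4))
E
```

```text
right front [ 0.804 -0.205  0.   ] 0.188
left front [0.857 0.116 0.   ] 0.28
jar [ 0.756 -0.234  0.   ] 0.066
0 [[0.829, 0.092], [0.786, -0.228], [1.095, -0.288], [0.778, -0.248]]
0.1 [[0.803, 0.097], [0.763, -0.203], [1.051, -0.258], [0.755, -0.221]]
0.2 [[0.777, 0.101], [0.74, -0.177], [1.008, -0.229], [0.733, -0.194]]
[ 0.6317 -0.2045  5.5039  0.1214  0.038 ] [ 0.6312 -0.203   5.8075  0.1228  0.0439]
```

View pics/s18.png

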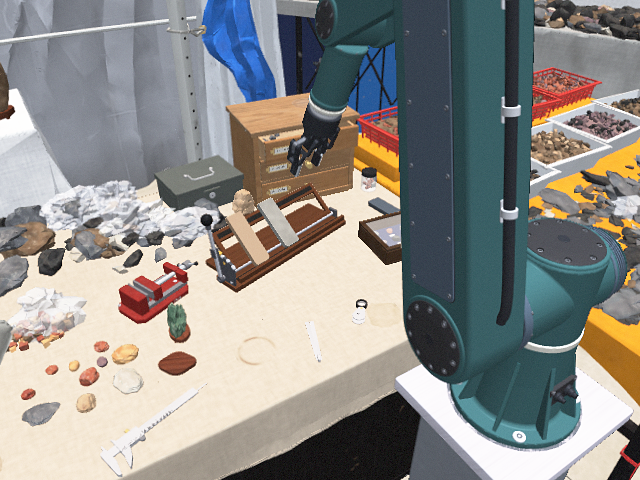

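View pics/t18.png

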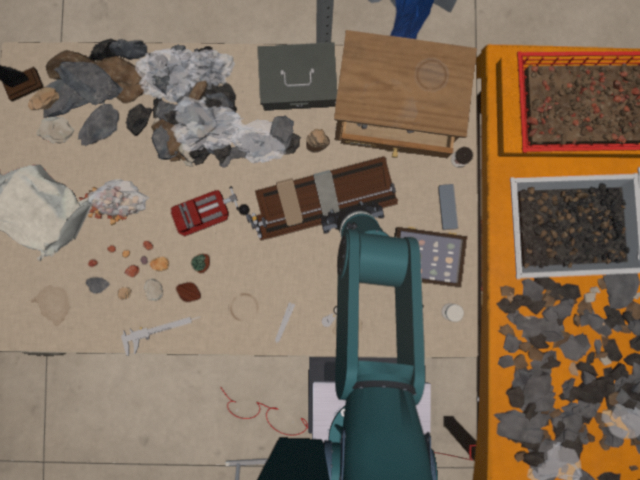

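```bash
python3 - <<'E'
from go import *
p,M=pick(.6315,-.204,5.6,tilt=0,z=.15);delta(p,M)
E
```

```text
to [ 0.6315 -0.204   0.15  ] shift [ 0.0344 -0.2925 -0.0781] 0.305 turn [-0.067  0.363 -0.178] 23.5 ik [-24.  30.  83.   0.  67.  61.] 0.0
```

Call:
move_arm([
  [0.064, [0.005, -0.048, 0.01], [-0.02, 0.1, -0.05]],
  [0.064, [0.01, -0.096, 0.01], [-0.04, 0.2, -0.1]],
  [0.064, [0.015, -0.144, 0], [-0.055, 0.3, -0.14]],
  [0.064, [0.022, -0.19, -0.01], [-0.067, 0.363, -0.178]],
  [0.064, [0.028, -0.235, -0.02], [-0.067, 0.363, -0.178]],
])

```text
time_s: 24.8
ee_pos: [0.6251, -0.1468, 0.2006]
ee_rot: [[0.995, 0.097, -0.01], [0.097, -0.995, 0.002], [-0.01, -0.003, -1.0]]
ft_force: [1.0, 0.0, -0.4]
gripper_width: 0.0639
```

Call:
move_arm([
  [0.064, [0.006, -0.04, -0.02], [0, 0, 0]],
  [0.064, [0.006, -0.057, -0.058], [0, 0, 0]],
  [0.064, [0.006, -0.057, -0.058], [0, 0, 0]],
  [0.064, [0.006, -0.057, -0.058], [0, 0, 0]],
])

```text
time_s: 25.2
ee_pos: [0.628, -0.2015, 0.1423]
ee_rot: [[0.995, 0.096, -0.013], [0.096, -0.995, 0.005], [-0.012, -0.006, -1.0]]
ft_force: [0.1, -0.1, 0.6]
gripper_width: 0.064
```

```bash
python3 - <<'E'
from go import *
from h import *
cam("top");w=cam("wrist","w19.png"); uv=w2p(w,[.632,-.204,.012])[0];print(uv)
for t in(14,18,22): print(slabseg(w,uv,.012,t).round(4))
r=slabseg(w,uv,.012,18);crop(w,200,0,500,300,2,"w19b.png",slabfit(w,.012,.124,.042,r[:3]))
delta(*pick(*r[:3],z=.0035,tilt=0))
E
```

```text
[327.20118353 220.95314856]
[ 0.6317 -0.2036  5.7342  0.121   0.0404]
[ 0.632  -0.2035  5.7346  0.1217  0.0406]
[ 0.6324 -0.2035  5.7342  0.1224  0.0406]
to [ 0.632  -0.2035  0.0035] shift [ 0.0023 -0.0023 -0.1414] 0.141 turn [-0.002 -0.008  0.002] 0.5 ik [-24.  40.  89.   0.  51.  60.] 0.0
```

View pics/w19b.png

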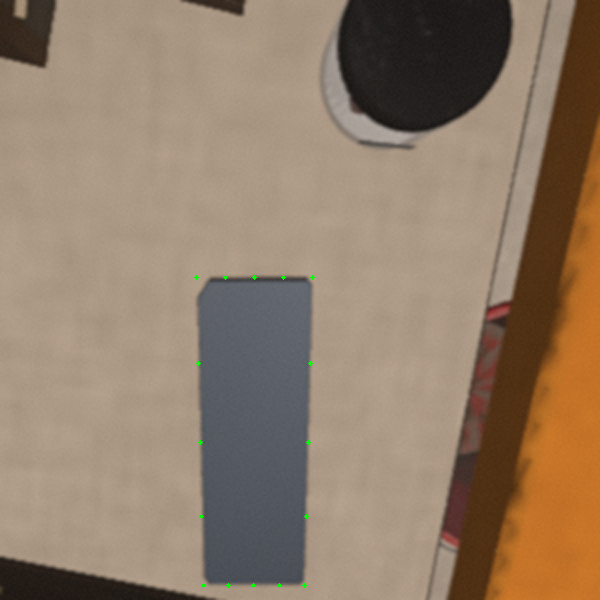

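Call:
move_arm([
  [0.064, [0.001, -0.001, -0.05], [0, 0, 0]],
  [0.064, [0.001, -0.001, -0.09], [0, 0, 0]],
  [0.064, [0.001, -0.001, -0.12], [0, 0, 0]],
  [0.064, [0.001, -0.001, -0.13], [0, 0, 0]],
  [0.064, [0.001, -0.001, -0.13], [0, 0, 0]],
])

```text
time_s: 25.8
ee_pos: [0.63, -0.202, 0.0139]
ee_rot: [[0.995, 0.098, -0.01], [0.098, -0.995, 0.003], [-0.01, -0.004, -1.0]]
ft_force: [0.6, 0.2, -0.2]
gripper_width: 0.064
```

Call:
move_arm([
  [0.062, [0, 0, 0], [0, 0, 0]],
  [0.062, [0, 0, 0], [0, 0, 0]],
  [0.062, [0, 0, 0], [0, 0, 0]],
])

```text
time_s: 26.1
ee_pos: [0.6313, -0.2036, 0.0158]
ee_rot: [[0.995, 0.097, -0.006], [0.097, -0.995, 0.001], [-0.006, -0.002, -1.0]]
ft_force: [-0.1, 0.7, 1.7]
gripper_width: 0.0619
```

Call:
move_arm([
  [0.062, [0, 0, -0.007], [0, 0, 0]],
  [0.062, [0, 0, -0.012], [0, 0, 0]],
  [0.03, [0, 0, -0.012], [0, 0, 0]],
  [0.03, [0, 0, -0.012], [0, 0, 0]],
  [0.03, [0, 0, -0.012], [0, 0, 0]],
])

```text
time_s: 26.6
ee_pos: [0.6298, -0.2031, 0.0017]
ee_rot: [[0.995, 0.097, -0.01], [0.097, -0.995, 0.003], [-0.009, -0.004, -1.0]]
ft_force: [0.3, 0.4, 0.7]
gripper_width: 0.0391
```

Call:
move_arm([
  [0.03, [0, 0, 0], [0, 0, 0]],
  [0.03, [0, 0, 0], [0, 0, 0]],
  [0.03, [0, 0, 0.02], [0, 0, 0]],
  [0.03, [0, 0, 0.05], [0, 0, 0]],
  [0.03, [0, 0, 0.09], [0, 0, 0]],
])

```text
time_s: 27.1
ee_pos: [0.6282, -0.2023, 0.0906]
ee_rot: [[0.995, 0.097, -0.014], [0.097, -0.995, 0.004], [-0.013, -0.006, -1.0]]
ft_force: [0.4, -1.2, -2.3]
gripper_width: 0.0394
```

```bash
python3 - <<'E'
from go import *
from h import *
cam("wrist","w20.png");cam("top")
p,M=pick(.45,.04,-3,tilt=0,z=.10);delta(p,M)
E
```

```text
to [0.45 0.04 0.1 ] shift [-0.1838  0.2446  0.0027] 0.306 turn [ 0.001 -0.001 -0.15 ] 8.6 ik [ -4.  19. 113.  -0.  48.  89.] 0.0
```

View pics/w20.png

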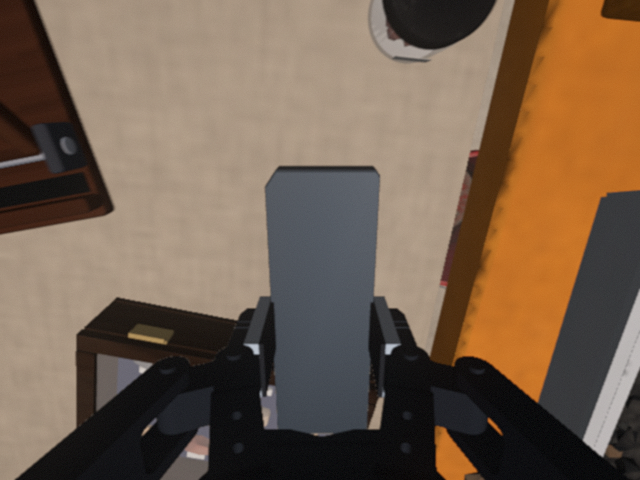

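Call:
move_arm([
  [0.03, [-0.01, 0.01, 0.04], [0, 0, 0]],
  [0.03, [-0.03, 0.05, 0.05], [0, 0, -0.03]],
  [0.03, [-0.06, 0.085, 0.05], [0, 0, -0.06]],
  [0.03, [-0.09, 0.12, 0.05], [0, 0, -0.09]],
  [0.03, [-0.12, 0.16, 0.05], [0, 0, -0.12]],
])

```text
time_s: 27.7
ee_pos: [0.5085, -0.0421, 0.1413]
ee_rot: [[1.0, -0.025, -0.009], [-0.025, -1.0, 0.004], [-0.009, -0.004, -1.0]]
ft_force: [0.1, 1.0, -0.9]
gripper_width: 0.0393
```

Call:
move_arm([
  [0.03, [-0.03, 0.03, 0], [0, 0, -0.03]],
  [0.03, [-0.06, 0.06, -0.02], [0, 0, -0.03]],
  [0.03, [-0.064, 0.085, -0.06], [0, 0, -0.03]],
  [0.03, [-0.064, 0.085, -0.1], [0, 0, -0.03]],
  [0.03, [-0.064, 0.085, -0.12], [0, 0, -0.03]],
])

```text
time_s: 28.2
ee_pos: [0.4437, 0.043, 0.0194]
ee_rot: [[0.999, -0.051, -0.012], [-0.051, -0.999, 0.004], [-0.012, -0.004, -1.0]]
ft_force: [-0.0, -0.8, -0.9]
gripper_width: 0.0394
```

Call:
move_arm([
  [0.03, [0, 0, 0], [0, 0, 0]],
  [0.03, [0, 0, 0], [0, 0, 0]],
  [0.03, [0, 0, 0], [0, 0, 0]],
])

```text
time_s: 28.5
ee_pos: [0.447, 0.0417, 0.0227]
ee_rot: [[0.999, -0.053, -0.007], [-0.053, -0.999, 0.004], [-0.007, -0.003, -1.0]]
ft_force: [-0.2, -0.1, -0.4]
gripper_width: 0.0395
```

Call:
move_arm([
  [0.03, [0, 0, -0.01], [0, 0, 0]],
  [0.03, [0, 0, -0.017], [0, 0, 0]],
  [0.03, [0, 0, -0.019], [0, 0, 0]],
  [0.03, [0, 0, -0.019], [0, 0, 0]],
  [0.03, [0, 0, -0.019], [0, 0, 0]],
])

```text
time_s: 29.0
ee_pos: [0.4459, 0.0419, 0.0028]
ee_rot: [[0.999, -0.053, -0.009], [-0.053, -0.999, 0.004], [-0.009, -0.003, -1.0]]
ft_force: [-0.2, 0.5, -1.4]
gripper_width: 0.0392
```

Call:
move_arm([
  [0.062, [0, 0, 0], [0, 0, 0]],
  [0.062, [0, 0, 0], [0, 0, 0]],
  [0.062, [0, 0, 0.015], [0, 0, 0]],
  [0.062, [0, 0, 0.05], [0, 0, 0]],
  [0.062, [0, 0, 0.08], [0.008, 0.14, 0]],
])

```text
time_s: 29.5
ee_pos: [0.4409, 0.0425, 0.0783]
ee_rot: [[0.99, -0.053, -0.132], [-0.052, -0.999, 0.011], [-0.132, -0.004, -0.991]]
ft_force: [0.5, -0.4, -0.4]
gripper_width: 0.0622
```

Call:
move_arm([
  [0.062, [0, 0, 0.03], [0.006, 0.13, 0]],
  [0.062, [0, 0, 0.05], [0.012, 0.245, 0]],
  [0.062, [0, 0, 0.05], [0.012, 0.245, 0]],
  [0.062, [0, 0, 0.05], [0.012, 0.245, 0]],
  [0.062, [0, 0, 0.05], [0.012, 0.245, 0]],
])

```text
time_s: 30.0
ee_pos: [0.4442, 0.0421, 0.1259]
ee_rot: [[0.93, -0.054, -0.363], [-0.049, -0.999, 0.022], [-0.364, -0.003, -0.931]]
ft_force: [-0.9, -0.5, -0.6]
gripper_width: 0.0617
```

```bash
python3 - <<'E'
from go import *
from h import *
cam("top");cam("top");w=cam("wrist","w21.png"); uv=w2p(w,[.445,.04,.012])[0];print(uv)
for t in(14,18,22): print(slabseg(w,uv,.012,t).round(4))
r=slabseg(w,uv,.012,18);crop(w,200,0,500,300,2,"w21b.png",slabfit(w,.012,.124,.042,r[:3]))
delta(*pick(*r[:3],z=.0065,along=.002))
E
```

```text
[326.10392715 177.48747885]
[ 0.4497  0.0423 -3.0521  0.1204  0.0399]
[ 0.4497  0.0422 -2.9861  0.1204  0.0402]
[ 0.4499  0.0422 -3.0256  0.1209  0.0404]
to [0.4517 0.0421 0.0065] shift [ 0.0073  0.     -0.1199] 0.12 turn [-0.002  0.011  0.002] 0.7 ik [-3. 38. 99. -0. 65. 90.] 0.0
```

View pics/w21b.png

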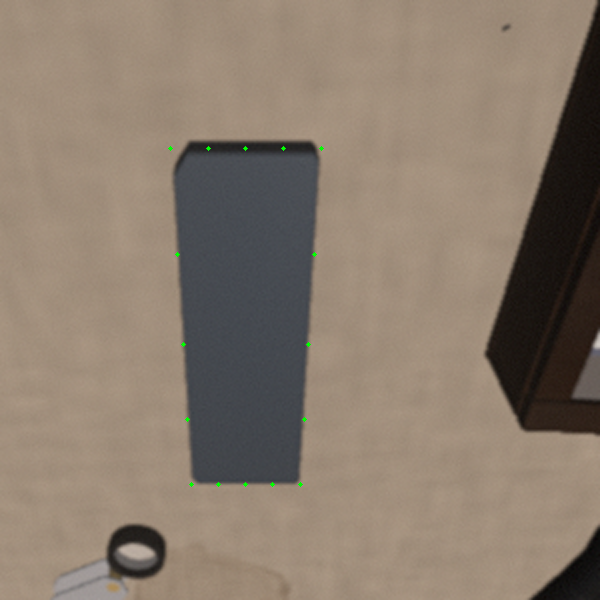

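Call:
move_arm([
  [0.062, [0.006, 0, -0.045], [0, 0.01, 0]],
  [0.062, [0.007, 0, -0.08], [0, 0.011, 0]],
  [0.062, [0.007, 0, -0.105], [0, 0.011, 0]],
  [0.062, [0.007, 0, -0.112], [0, 0.011, 0]],
  [0.062, [0.007, 0, -0.112], [0, 0.011, 0]],
])

```text
time_s: 30.65
ee_pos: [0.4518, 0.0421, 0.0144]
ee_rot: [[0.926, -0.054, -0.375], [-0.049, -0.999, 0.022], [-0.376, -0.002, -0.927]]
ft_force: [-0.0, 0.5, -0.1]
gripper_width: 0.0617
```

Call:
move_arm([
  [0.062, [0, 0, -0.003], [0, 0, 0]],
  [0.062, [0, 0, -0.005], [0, 0, 0]],
  [0.062, [0, 0, -0.005], [0, 0, 0]],
  [0.062, [0, 0, -0.005], [0, 0, 0]],
])

```text
time_s: 31.05
ee_pos: [0.4536, 0.0419, 0.0105]
ee_rot: [[0.927, -0.054, -0.371], [-0.049, -0.999, 0.022], [-0.372, -0.002, -0.928]]
ft_force: [0.4, -0.6, -1.1]
gripper_width: 0.0623
```

Call:
move_arm([
  [0.062, [-0.001, 0, -0.0025], [0, 0, 0]],
  [0.03, [-0.001, 0, -0.0025], [0, 0, 0]],
  [0.03, [-0.001, 0, -0.0025], [0, 0, 0]],
  [0.03, [-0.001, 0, -0.0025], [0, 0, 0]],
  [0.03, [-0.001, 0, -0.0025], [0, 0, 0]],
])

```text
time_s: 31.55
ee_pos: [0.4522, 0.0419, 0.0082]
ee_rot: [[0.926, -0.054, -0.373], [-0.049, -0.999, 0.022], [-0.373, -0.002, -0.928]]
ft_force: [0.8, 0.0, 6.9]
gripper_width: 0.0374
```

Call:
move_arm([
  [0.03, [0, 0, 0], [0, 0, 0]],
  [0.03, [0, 0, 0], [0, 0, 0]],
])

```text
time_s: 31.75
ee_pos: [0.4522, 0.0419, 0.0082]
ee_rot: [[0.926, -0.054, -0.373], [-0.049, -0.999, 0.022], [-0.373, -0.002, -0.928]]
ft_force: [-0.1, 0.3, 7.5]
gripper_width: 0.0378
```

Call:
move_arm([
  [0.03, [0, 0, 0.01], [0, 0, 0]],
  [0.03, [0, 0, 0.03], [0, 0, 0]],
  [0.03, [0, 0, 0.06], [0, 0, 0]],
  [0.03, [0, 0, 0.1], [0, 0, 0]],
  [0.03, [0, 0, 0.14], [0, 0, 0]],
])

```text
time_s: 32.25
ee_pos: [0.4515, 0.042, 0.1489]
ee_rot: [[0.926, -0.054, -0.373], [-0.049, -0.999, 0.022], [-0.374, -0.002, -0.927]]
ft_force: [1.1, 0.5, -1.4]
gripper_width: 0.0377
```

```bash
python3 - <<'E'
from go import *
from h import *
cam("wrist","w22.png");cam("top");cam("top")
a=dict(along=.002,zc=-.003,phi=21,lean=43,xf=-.0315)
p,M=place(-.1,.124,.012,zf=.0145,**a);p+=OFF
delta(p+[0,0,.08],M)
E
```

```text
to [0.6816 0.0336 0.1417] shift [ 0.2276 -0.0083 -0.008 ] 0.228 turn [ 0.082 -0.742  0.319] 46.5 ik [ -8.  24. 100.  14.  38.  57.] 0.0
```

View pics/w22.png

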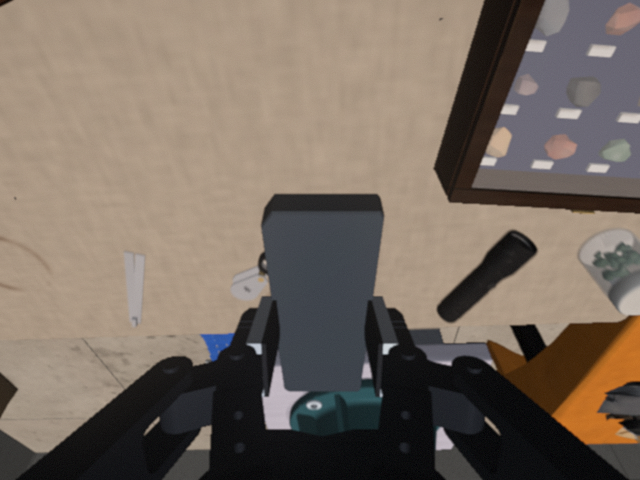

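Call:
move_arm([
  [0.03, [0.02, 0, 0.03], [0.01, -0.093, 0.04]],
  [0.03, [0.05, 0, 0.04], [0.02, -0.186, 0.08]],
  [0.03, [0.09, -0.003, 0.04], [0.031, -0.28, 0.12]],
  [0.03, [0.13, -0.005, 0.04], [0.041, -0.373, 0.16]],
  [0.03, [0.17, -0.006, 0.04], [0.051, -0.466, 0.2]],
], newtons=90)

```text
time_s: 32.9
ee_pos: [0.6227, 0.036, 0.1864]
ee_rot: [[0.984, 0.158, 0.081], [0.155, -0.987, 0.043], [0.086, -0.03, -0.996]]
ft_force: [-0.4, -0.1, -0.8]
gripper_width: 0.038
```

```bash
python3 - <<'E'
from go import *
from h import *
for i in range(8): cam("top")
a=dict(along=.002,zc=-.0025,phi=21,lean=43,xf=-.0315)
p,M=place(-.1,.124,.012,zf=.0145,**a);p+=OFF
delta(p+[0,0,.06],M);print(state()["gripper_width"])
E
```

```text
to [0.6819 0.0337 0.1214] shift [ 0.061  -0.0025 -0.0652] 0.089 turn [ 0.033 -0.284  0.119] 17.7 ik [ -7.  26. 100.  14.  35.  56.] 0.0
0.037504577114369914
```

Call:
move_arm([
  [0.03, [0.03, -0.001, 0], [0.012, -0.105, 0.044]],
  [0.03, [0.045, -0.002, 0], [0.024, -0.21, 0.088]],
  [0.03, [0.061, -0.0025, -0.01], [0.033, -0.284, 0.119]],
  [0.03, [0.061, -0.0025, -0.04], [0.033, -0.284, 0.119]],
  [0.03, [0.061, -0.0025, -0.065], [0.033, -0.284, 0.119]],
])

```text
time_s: 33.8
ee_pos: [0.6822, 0.0334, 0.1216]
ee_rot: [[0.896, 0.277, 0.346], [0.259, -0.961, 0.1], [0.36, -0.0, -0.933]]
ft_force: [-0.6, -0.3, -2.3]
gripper_width: 0.0376
```

```bash
python3 - <<'E'
from go import *
from h import *
for i in range(8): cam("top")
a=dict(along=.002,zc=-.0025,phi=21,lean=43,xf=-.0315)
p,M=place(-.1,.124,.012,zf=.0145,**a);p+=OFF
delta(p+[0,0,.004],M);print(state()["gripper_width"])
cam("wrist","w23.png")
E
```

```text
to [0.6819 0.0337 0.0654] shift [-0.0025  0.0003 -0.0589] 0.059 turn [-0.     0.005 -0.   ] 0.3 ik [ -7.  31. 103.  18.  28.  52.] 0.0
0.037765172846223195
```

View pics/w23.png

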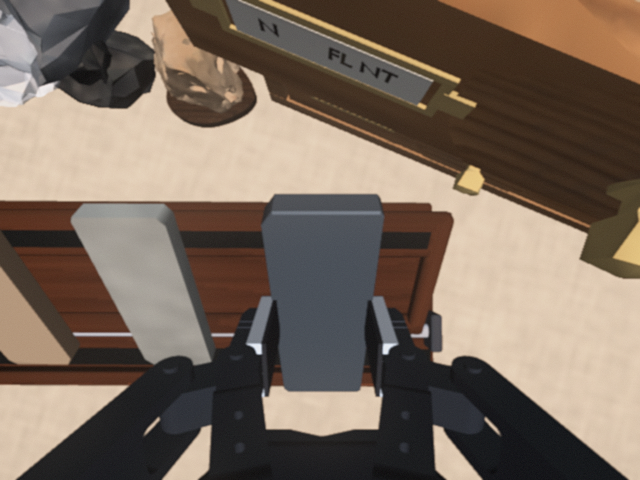

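Call:
move_arm([
  [0.03, [-0.0015, 0.0004, -0.02], [0, 0, 0]],
  [0.03, [-0.0015, 0.0004, -0.035], [0, 0, 0]],
  [0.03, [-0.0015, 0.0004, -0.045], [0, 0, 0]],
  [0.03, [-0.0015, 0.0004, -0.051], [0, 0, 0]],
  [0.03, [-0.0015, 0.0004, -0.053], [0, 0, 0]],
])

```text
time_s: 34.75
ee_pos: [0.6817, 0.0339, 0.0692]
ee_rot: [[0.896, 0.278, 0.346], [0.259, -0.961, 0.1], [0.361, -0.0, -0.933]]
ft_force: [0.6, 0.9, -1.9]
gripper_width: 0.0374
```

Call:
move_arm([
  [0.03, [0, 0, 0], [0, 0, 0]],
  [0.03, [0, 0, -0.001], [0, 0, 0]],
  [0.03, [0, 0, -0.002], [0, 0, 0]],
  [0.03, [0, 0, -0.002], [0, 0, 0]],
])

```text
time_s: 35.15
ee_pos: [0.6818, 0.0338, 0.0677]
ee_rot: [[0.896, 0.278, 0.347], [0.259, -0.961, 0.1], [0.361, 0.0, -0.933]]
ft_force: [-0.4, 0.3, -0.3]
gripper_width: 0.0376
```

Call:
move_arm([
  [0.03, [0, 0, -0.001], [0, 0, 0]],
  [0.03, [0, 0, -0.002], [0, 0, 0]],
  [0.03, [0, 0, -0.002], [0, 0, 0]],
])

```text
time_s: 35.45
ee_pos: [0.6815, 0.0339, 0.0652]
ee_rot: [[0.896, 0.278, 0.346], [0.259, -0.961, 0.1], [0.36, -0.0, -0.933]]
ft_force: [0.0, 0.3, -1.5]
gripper_width: 0.0378
```

Call:
move_arm([
  [0.03, [0.001, 0.0003, -0.001], [0, 0, 0]],
  [0.03, [0.001, 0.0003, -0.002], [0, 0, 0]],
  [0.03, [0.001, 0.0003, -0.002], [0, 0, 0]],
])

```text
time_s: 35.75
ee_pos: [0.683, 0.0342, 0.0637]
ee_rot: [[0.896, 0.277, 0.347], [0.259, -0.961, 0.1], [0.361, 0.0, -0.932]]
ft_force: [-0.2, 0.2, 1.7]
gripper_width: 0.0376
```

Call:
move_arm([
  [0.03, [0, 0, -0.001], [0, 0, 0]],
  [0.03, [0, 0, -0.0015], [0, 0, 0]],
  [0.03, [0, 0, -0.0015], [0, 0, 0]],
])

```text
time_s: 36.05
ee_pos: [0.6833, 0.0343, 0.0635]
ee_rot: [[0.895, 0.278, 0.349], [0.259, -0.961, 0.1], [0.363, 0.001, -0.932]]
ft_force: [-4.9, -0.1, 11.0]
gripper_width: 0.0378
```

Call:
move_arm([
  [0.03, [0, 0, 0.0015], [0, 0, 0]],
  [0.03, [0, 0, 0.0015], [0, 0, 0]],
  [0.045, [0, 0, 0.0015], [0, 0, 0]],
  [0.052, [0, 0, 0.0015], [0, 0, 0]],
  [0.062, [0, 0, 0.0015], [0, 0, 0]],
])

```text
time_s: 36.55
ee_pos: [0.6826, 0.0341, 0.0632]
ee_rot: [[0.896, 0.278, 0.346], [0.259, -0.961, 0.1], [0.361, 0.0, -0.933]]
ft_force: [-0.3, 0.5, -0.3]
gripper_width: 0.0619
```

Call:
move_arm([
  [0.062, [-0.006, -0.002, 0.016], [0, 0, 0]],
  [0.062, [-0.014, -0.004, 0.037], [0, 0, 0]],
  [0.062, [-0.027, -0.008, 0.075], [0, 0, 0]],
  [0.062, [-0.045, -0.02, 0.115], [0, 0, 0]],
  [0.062, [-0.07, -0.04, 0.155], [0, 0, 0]],
])

```text
time_s: 37.05
ee_pos: [0.6131, -0.0051, 0.2188]
ee_rot: [[0.896, 0.279, 0.347], [0.26, -0.96, 0.1], [0.361, 0.0, -0.933]]
ft_force: [0.5, -0.8, 0.6]
gripper_width: 0.0619
```

```bash
python3 - <<'E'
from h import *
d=cam("scene");crop(d,190,160,370,295,4.4,"s24.png")
cam("wrist","w24.png");d=cam("top");crop(d,230,150,420,250,4,"t24.png")
E
```

```text
(no output)
```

View pics/s24.png

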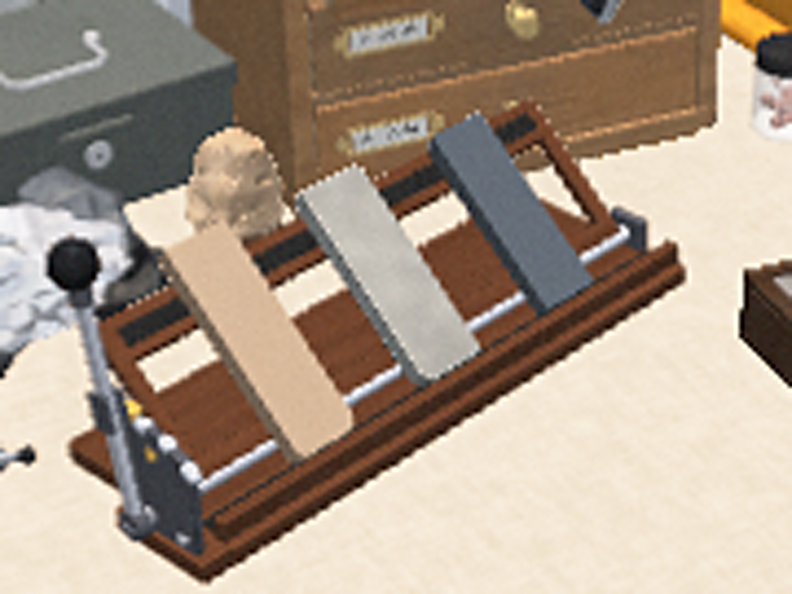

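View pics/w24.png

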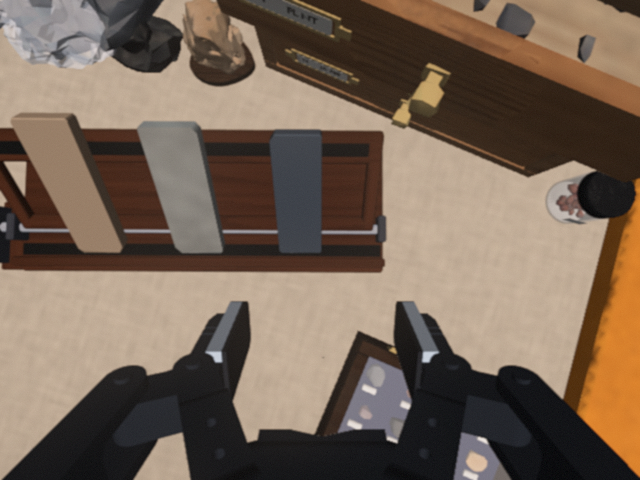

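View pics/t24.png

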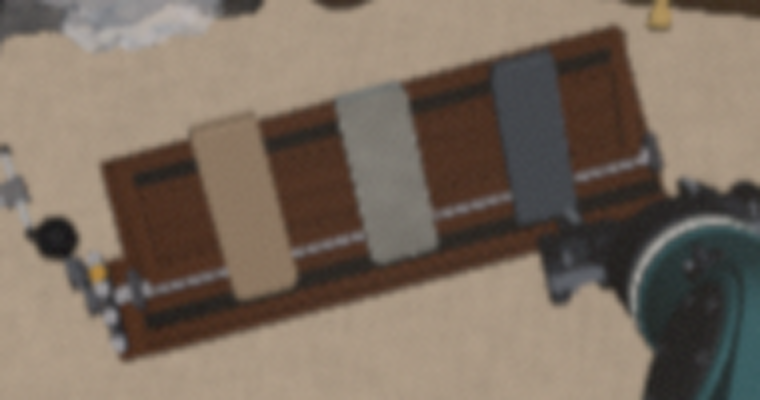

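```bash
python3 - <<'E'
from go import *
from h import *
from scipy.optimize import least_squares
t=cam("top");s=cam("scene")
def ball(d,x0,y0,x1,y1):
    g=cv2.cvtColor(d["pixels"],cv2.COLOR_RGB2GRAY)[y0:y1,x0:x1];m=(g<45).astype(np.uint8)
    m=cv2.morphologyEx(m,cv2.MORPH_OPEN,np.ones((4,4),np.uint8))
    n,l,st,c=cv2.connectedComponentsWithStats(m);i=1+np.argmax(st[1:,4]);print(st[i]);return c[i]+[x0,y0]
a=ball(t,230,195,256,220);b=ball(s,198,205,216,232);print(a,b)
f=lambda X:np.r_[w2p(t,X)[0]-a,w2p(s,X)[0]-b]
r=least_squares(f,[.6,.33,.17]);print(r.x.round(4),r.fun.round(1))
p,M=pick(*r.x[:2],16.1,tilt=0,z=r.x[2]-.019);delta(p+[0,0,.09],M)
E
```

```text
[11 12  8  8 58]
[ 4 13 11  9 80]
[244.60344828 210.39655172] [207.2125 221.9375]
[0.596  0.3321 0.1641] [-0.3 -0.2  0.3  0. ]
to [0.596  0.3321 0.2351] shift [-0.0172  0.3375  0.0177] 0.338 turn [-0.102  0.355  0.   ] 21.2 ik [23. 27. 75. -0. 78. 97.] 0.0
```

Call:
move_arm([
  [0.062, [-0.004, 0.048, 0.012], [-0.025, 0.09, 0]],
  [0.062, [-0.008, 0.096, 0.02], [-0.05, 0.18, 0]],
  [0.062, [-0.012, 0.144, 0.025], [-0.077, 0.27, 0]],
  [0.062, [-0.014, 0.192, 0.025], [-0.102, 0.355, 0]],
  [0.062, [-0.015, 0.24, 0.02], [-0.102, 0.355, 0]],
])

```text
time_s: 37.8
ee_pos: [0.5999, 0.2381, 0.2357]
ee_rot: [[0.96, 0.278, -0.003], [0.278, -0.96, -0.001], [-0.003, -0.0, -1.0]]
ft_force: [1.0, -0.2, -0.4]
gripper_width: 0.0618
```

Call:
move_arm([
  [0.062, [-0.001, 0.048, 0], [0, 0, 0]],
  [0.062, [-0.001, 0.098, 0], [0, 0, 0]],
  [0.062, [-0.001, 0.098, 0], [0, 0, 0]],
  [0.062, [-0.001, 0.098, 0], [0, 0, 0]],
  [0.062, [-0.001, 0.098, 0], [0, 0, 0]],
])

```text
time_s: 38.3
ee_pos: [0.5967, 0.3319, 0.2357]
ee_rot: [[0.961, 0.278, -0.003], [0.278, -0.961, -0.001], [-0.003, 0.001, -1.0]]
ft_force: [1.2, -0.1, -0.4]
gripper_width: 0.0621
```

```bash
python3 - <<'E'
from go import *
from h import *
cam("top");w=cam("wrist","w25.png");print(w2p(w,[.597,.333,.168]))
p,M=pick(.598,.333,16.1,tilt=0,z=.150);delta(p,M)
E
```

```text
[[320.48388367 255.23938673]]
to [0.598 0.333 0.15 ] shift [ 0.0008  0.0018 -0.0867] 0.087 turn [ 0.001 -0.002  0.001] 0.1 ik [23. 32. 80. -0. 68. 97.] 0.0
```

View pics/w25.png

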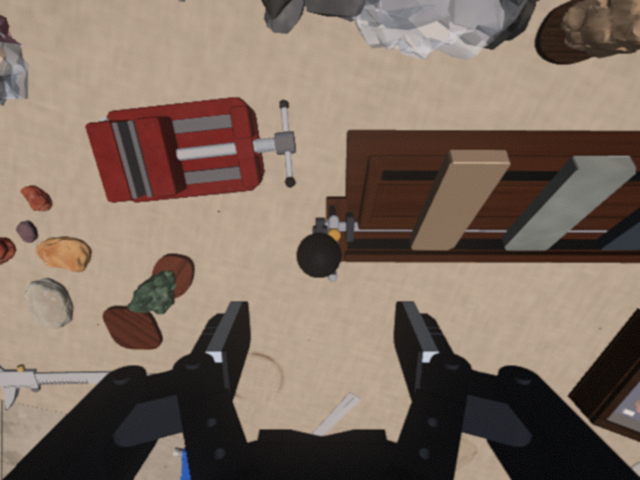

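Call:
move_arm([
  [0.062, [0.001, 0.001, -0.03], [0, 0, 0]],
  [0.062, [0.001, 0.001, -0.055], [0, 0, 0]],
  [0.062, [0.001, 0.001, -0.075], [0, 0, 0]],
  [0.062, [0.001, 0.001, -0.085], [0, 0, 0]],
  [0.062, [0.001, 0.001, -0.086], [0, 0, 0]],
])

```text
time_s: 38.9
ee_pos: [0.5976, 0.3322, 0.1501]
ee_rot: [[0.961, 0.276, -0.003], [0.276, -0.961, -0.001], [-0.003, -0.0, -1.0]]
ft_force: [0.4, 0.2, 1.2]
gripper_width: 0.062
```

Call:
move_arm([
  [0.062, [0, 0, 0], [0, 0, 0]],
  [0.02, [0, 0, 0], [0, 0, 0]],
  [0.02, [0, 0, 0], [0, 0, 0]],
  [0.02, [0, 0, 0], [0, 0, 0]],
  [0.02, [0, 0, 0], [0, 0, 0]],
], newtons=40)

```text
time_s: 39.4
ee_pos: [0.5989, 0.334, 0.1528]
ee_rot: [[0.961, 0.278, 0.002], [0.278, -0.961, 0.001], [0.002, -0.001, -1.0]]
ft_force: [0.2, -1.0, 5.6]
gripper_width: 0.0253
```

```bash
python3 - <<'E'
from h import *
from fit import *
R,t=rackT(np.load("rack.npy"))
k0=R@np.array(knobpt(80))+t
for a in (83,86,89,92,95,98,99,100): print(a,(R@np.array(knobpt(a))+t-k0).round(4))
print(state()["gripper_width"],state()["ft_force"])
E
```

```text
83 [-0.0075 -0.0022  0.0012]
86 [-0.015  -0.0043  0.0019]
89 [-0.0225 -0.0065  0.0023]
92 [-0.0301 -0.0087  0.0022]
95 [-0.0376 -0.0109  0.0017]
98 [-0.0451 -0.013   0.0008]
99 [-0.0476 -0.0137  0.0004]
100 [-0.05   -0.0145  0.    ]
0.02533775545852455 [ 0.15310207 -1.04621271  5.64461347]
```

Call:
move_arm([
  [0.02, [-0.003, -0.0009, 0.0005], [0, 0, 0]],
  [0.02, [-0.006, -0.0017, 0.001], [0, 0, 0]],
  [0.02, [-0.009, -0.0026, 0.0013], [0, 0, 0]],
  [0.02, [-0.012, -0.0035, 0.0016], [0, 0, 0]],
  [0.02, [-0.015, -0.0043, 0.0019], [0, 0, 0]],
])

```text
time_s: 39.9
ee_pos: [0.5868, 0.3306, 0.1547]
ee_rot: [[0.961, 0.277, 0.007], [0.277, -0.961, 0.003], [0.008, -0.001, -1.0]]
ft_force: [7.4, 2.0, -0.1]
gripper_width: 0.0259
```

Call:
move_arm([
  [0.02, [-0.003, -0.0009, 0.0002], [0, 0, 0]],
  [0.02, [-0.006, -0.0017, 0.0003], [0, 0, 0]],
  [0.02, [-0.009, -0.0026, 0.0004], [0, 0, 0]],
  [0.02, [-0.012, -0.0035, 0.0004], [0, 0, 0]],
  [0.02, [-0.015, -0.0043, 0.0003], [0, 0, 0]],
])

```text
time_s: 40.4
ee_pos: [0.5704, 0.3259, 0.1552]
ee_rot: [[0.961, 0.277, 0.005], [0.277, -0.961, 0.002], [0.005, -0.001, -1.0]]
ft_force: [3.9, 1.5, 6.8]
gripper_width: 0.0258
```

Call:
move_arm([
  [0.02, [-0.004, -0.0012, -0.0002], [0, 0, 0]],
  [0.02, [-0.008, -0.0023, -0.0005], [0, 0, 0]],
  [0.02, [-0.012, -0.0035, -0.001], [0, 0, 0]],
  [0.02, [-0.015, -0.0043, -0.0014], [0, 0, 0]],
  [0.02, [-0.0176, -0.0051, -0.0018], [0, 0, 0]],
])

```text
time_s: 40.9
ee_pos: [0.5496, 0.32, 0.1528]
ee_rot: [[0.961, 0.278, -0.001], [0.278, -0.961, 0.001], [-0.001, -0.001, -1.0]]
ft_force: [-3.6, 0.2, 9.8]
gripper_width: 0.0261
```

Call:
move_arm([
  [0.02, [0, 0, 0], [0, 0, 0]],
  [0.02, [0, 0, 0], [0, 0, 0]],
  [0.02, [0, 0, 0], [0, 0, 0]],
  [0.02, [0, 0, 0], [0, 0, 0]],
])

```text
time_s: 41.3
ee_pos: [0.5486, 0.3197, 0.1525]
ee_rot: [[0.961, 0.278, -0.003], [0.278, -0.961, -0.0], [-0.003, -0.001, -1.0]]
ft_force: [-3.7, -0.5, 10.0]
gripper_width: 0.0254
```

```bash
python3 - <<'E'
from h import *
d=cam("scene");crop(d,190,140,370,275,4.4,"s26.png")
E
```

```text
(no output)
```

View pics/s26.png

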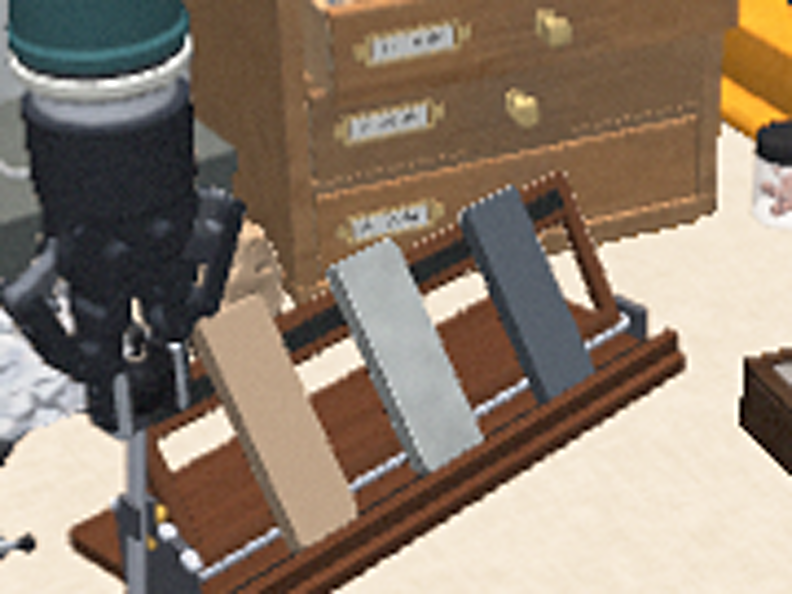

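Call:
move_arm([
  [0.02, [-0.001, 0, 0], [0, 0, 0]],
  [0.03, [-0.001, 0, 0], [0, 0, 0]],
  [0.045, [-0.001, 0, 0], [0, 0, 0]],
  [0.06, [-0.001, 0, 0], [0, 0, 0]],
  [0.062, [-0.001, 0, 0], [0, 0, 0]],
])

```text
time_s: 41.85
ee_pos: [0.5492, 0.3197, 0.1514]
ee_rot: [[0.961, 0.277, -0.001], [0.277, -0.961, -0.0], [-0.001, -0.0, -1.0]]
ft_force: [0.5, 0.3, -0.5]
gripper_width: 0.062
```

Call:
move_arm([
  [0.062, [0, 0, 0.02], [0, 0, 0]],
  [0.062, [0, 0, 0.05], [0, 0, 0]],
  [0.062, [0, 0.01, 0.1], [0, 0, 0]],
  [0.062, [-0.02, 0.03, 0.13], [0, 0, 0]],
  [0.062, [-0.06, 0.05, 0.15], [0, 0, 0]],
])

```text
time_s: 42.35
ee_pos: [0.4925, 0.3709, 0.3048]
ee_rot: [[0.961, 0.275, 0.005], [0.275, -0.961, 0.003], [0.005, -0.002, -1.0]]
ft_force: [-0.0, 1.7, 0.4]
gripper_width: 0.0622
```

Call:
move_arm([
  [0.062, [-0.04, 0.02, 0], [0, 0, 0]],
  [0.062, [-0.07, 0.04, 0], [0, 0, 0]],
  [0.062, [-0.07, 0.04, 0], [0, 0, 0]],
  [0.062, [-0.07, 0.04, 0], [0, 0, 0]],
  [0.062, [-0.07, 0.04, 0], [0, 0, 0]],
])

```text
time_s: 42.85
ee_pos: [0.4205, 0.4095, 0.3017]
ee_rot: [[0.961, 0.277, -0.0], [0.277, -0.961, -0.0], [-0.0, 0.0, -1.0]]
ft_force: [0.0, -0.2, -0.5]
gripper_width: 0.0619
```

```bash
python3 - <<'E'
from h import *
d=cam("scene","s27f.png");crop(d,190,160,370,295,4.4,"s27.png")
d=cam("top","t27f.png");crop(d,230,150,420,250,4,"t27.png")
cam("wrist","w27.png")
E
```

```text
(no output)
```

View pics/s27.png

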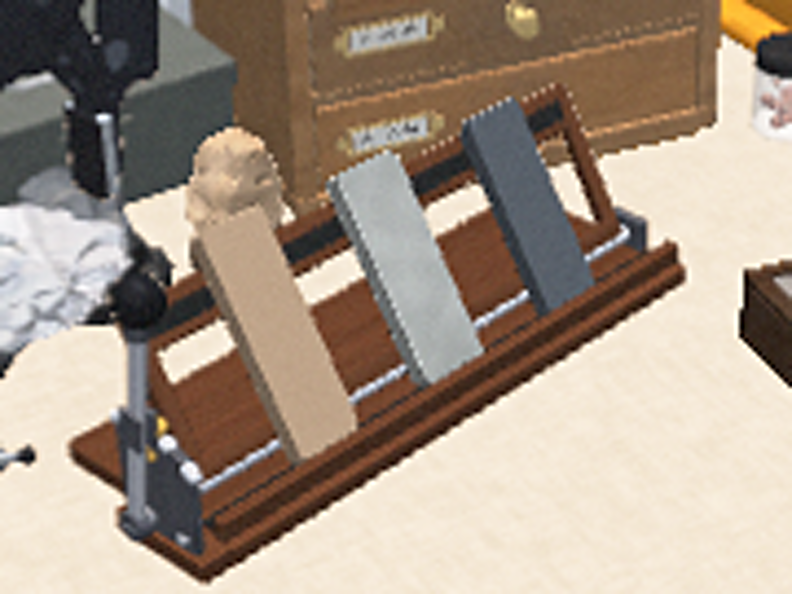

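View pics/t27.png

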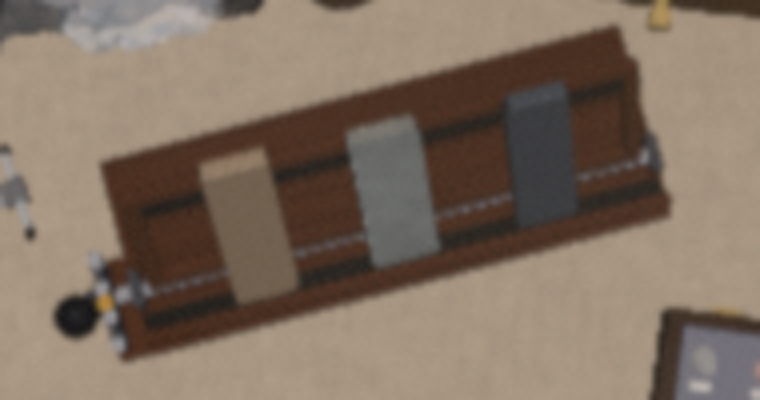

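View pics/w27.png

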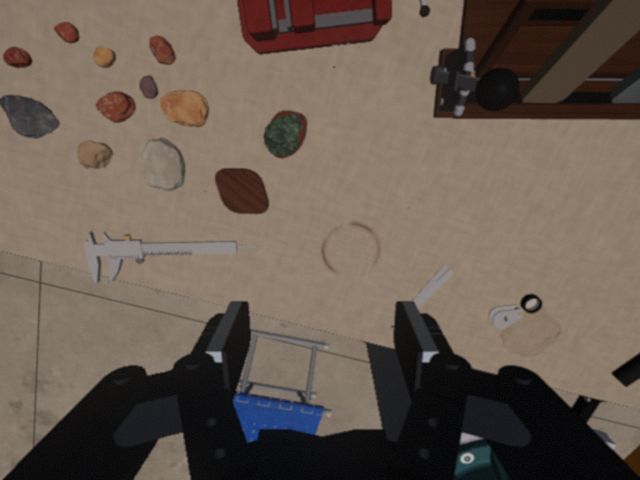

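```bash
python3 - <<'E'
from h import *
from fit import *
R,t=rackT(np.load("rack.npy"))
for n in("top","scene"):
    d=cam(n)
    for a in (80,97,99,101,118): print(n,a,w2p(d,R@np.array(knobpt(a))+t).round(1))
print("obs top",230+76/4-.5,150+315/4-.5,"scene",190+140/4.4-.5,160+300/4.4-.5)
print(state()["ft_force"],state()["time_s"])
E
```

```text
top 80 [[244.  211.1]]
top 97 [[248.6 228.5]]
top 99 [[249.2 230.5]]
top 101 [[249.8 232.6]]
top 118 [[254.9 249.4]]
scene 80 [[207.8 220.3]]
scene 97 [[221.1 227.4]]
scene 99 [[222.7 228.6]]
scene 101 [[224.3 229.9]]
scene 118 [[238.1 243.3]]
obs top 248.5 228.25 scene 221.3181818181818 227.6818181818182
[-0.19954922  0.03105734 -0.46484898] 43.1
```

View pics/t27f.png

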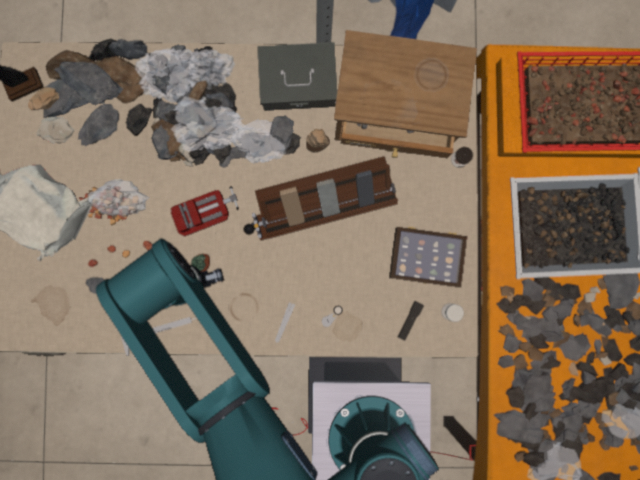

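```bash
python3 - <<'E'
from rig import job_done
print(job_done())
E
```

```text
the job is handed in; nothing more can be done
None
```

The rack is set out and handed in at about 43 s of the 210 s. I threw the lever to the rear notch and stood three slabs on the rack: sandy brown, grey and dark grey. I then brought the lever forward to the middle notch at the brass stud. The off-white slab (slab_1) did not show in any picture, so I took it as absent.

- **Slabs:** The last scene and top pictures show all three side by side with clear gaps, feet behind the lip, leaning on the top rail. I judged the feet by eye.
- **Lever:** The ball measured about 97–98° against 99° for the middle notch. That is within my measuring error, and it sits at the stud in the picture.
- **Green stone:** The arm never went near it, and it still stands on its stand.
- **Robot:** At hand-in the gripper was open and clear, and the force reading was near zero.

Some checks disagreed along the way:
- My estimates of where the rack stands, front to back, differed by about 4 mm between cameras. I settled the slabs by contact force instead: the brown slab first touched the lip and the grey one probably did, so I moved both back a few millimetres.
- A full 42° gripper tilt looked out of reach, so I gripped the slabs with the tool tilted back. The brown slab was set down and regripped. The dark grey one was first carried to open space, because the cabinet drawer was in the way.

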